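# Line up frame moulding samples and varnish them

## Task

Clear the gilded ornament off the spray paper into the plywood tray, lying flat, and line up all the loose moulding samples on the bench in one straight, even row: each one lying flat, pushed flush against the straightedge and squarely centred on the tab of its own colour. When both are done, throw the extractor lever fully over to on, and only then press the varnish can's red nozzle right down for about half a second and let it spring back. Leave the row straight and the extractor on, and do not disturb the tub, the brush and the jar behind the straightedge.

Things in the scene. Friction and masses are not known exactly. Their poses are not given: they have to be found in the camera images.
- fence: grey steel straightedge screwed down on the bench: 40 deep (its x), 560 long (its y), 12 high, standing on the bench (z = 0). Origin: centre of its underside. Its front face, towards the robot, is the plane x = -20 mm of its frame. In front of it lies flat spray paper, look only
- nozzle (a joint): travel of the varnish can's sprung red nozzle cap (34 dia, 20 high), m: 0 = up, 0.008 = right down (end stop). Pressed straight down; it takes 2.4 N to start and 9 N to bottom, and it springs back when let go
- nozzle_top (a point): centre of the top face of the red nozzle cap, 192 mm above the bench when up; it goes down with the cap. The white can (66 dia) is held fast in a bracket with a 110 x 110 mm foot on the bench at the robot's left
- fan (a joint): extractor lever, rad: 0 = off (leaning to its -x side, towards the robot), 1.0 = fully on (leaning to its +x side, away from the robot). Light to push (about 1 N at the tip); stays where it is left
- fan_tip (a point): tip of the yellow extractor lever, 80 mm from its pivot (centre of the yellow ball, 26 dia, on a 10 dia stem; the pivot is 22 mm above the bench); the lever swings about its own y axis, from 0.5 rad before upright to 0.5 rad beyond
- fan_base: grey block, 70 (x) x 50 (y) x 25 high, that the extractor lever stands on, fixed on the bench at the robot's right. Origin: centre of its underside; its x axis is the direction in which the lever is thrown to switch on
- tab_gold: gold colour tab, 30 deep (x) x 76 long (y) x 2 thick, stuck on top of the straightedge, its axes parallel to the straightedge's. Origin: centre of its underside, 20 mm behind the straightedge's front face, 12 mm above the bench. The tabs are 86 mm apart centre to centre, in an order that varies
- tab_white: white colour tab, 30 deep (x) x 76 long (y) x 2 thick, stuck on top of the straightedge, its axes parallel to the straightedge's. Origin: centre of its underside, 20 mm behind the straightedge's front face, 12 mm above the bench. The tabs are 86 mm apart centre to centre, in an order that varies
- tab_red: red colour tab, 30 deep (x) x 76 long (y) x 2 thick, stuck on top of the straightedge, its axes parallel to the straightedge's. Origin: centre of its underside, 20 mm behind the straightedge's front face, 12 mm above the bench. The tabs are 86 mm apart centre to centre, in an order that varies
- tab_blue: blue colour tab, 30 deep (x) x 76 long (y) x 2 thick, stuck on top of the straightedge, its axes parallel to the straightedge's. Origin: centre of its underside, 20 mm behind the straightedge's front face, 12 mm above the bench. The tabs are 86 mm apart centre to centre, in an order that varies
- tab_green: green colour tab, 30 deep (x) x 76 long (y) x 2 thick, stuck on top of the straightedge, its axes parallel to the straightedge's. Origin: centre of its underside, 20 mm behind the straightedge's front face, 12 mm above the bench. The tabs are 86 mm apart centre to centre, in an order that varies
- tab_black: black colour tab, 30 deep (x) x 76 long (y) x 2 thick, stuck on top of the straightedge, its axes parallel to the straightedge's. Origin: centre of its underside, 20 mm behind the straightedge's front face, 12 mm above the bench. The tabs are 86 mm apart centre to centre, in an order that varies
- sample_gold: loose gold moulding sample, a block 45 deep (x) x 76 long (y) x 36 high, about 0.15 kg, flat sides (30 high), a raised bead on top, raw wood below. Origin: centre of its underside; z up. Correctly placed, its centre is 42.5 mm in front of the centre of the gold tab and its long side is parallel to the straightedge, either way round. May be absent (None)
- sample_white: loose white moulding sample, a block 45 deep (x) x 76 long (y) x 36 high, about 0.15 kg, flat sides (30 high), a raised bead on top, raw wood below. Origin: centre of its underside; z up. Correctly placed, its centre is 42.5 mm in front of the centre of the white tab and its long side is parallel to the straightedge, either way round. May be absent (None)
- sample_red: loose red moulding sample, a block 45 deep (x) x 76 long (y) x 36 high, about 0.15 kg, flat sides (30 high), a raised bead on top, raw wood below. Origin: centre of its underside; z up. Correctly placed, its centre is 42.5 mm in front of the centre of the red tab and its long side is parallel to the straightedge, either way round. May be absent (None)
- sample_blue: loose blue moulding sample, a block 45 deep (x) x 76 long (y) x 36 high, about 0.15 kg, flat sides (30 high), a raised bead on top, raw wood below. Origin: centre of its underside; z up. Correctly placed, its centre is 42.5 mm in front of the centre of the blue tab and its long side is parallel to the straightedge, either way round. May be absent (None)
- sample_green: loose green moulding sample, a block 45 deep (x) x 76 long (y) x 36 high, about 0.15 kg, flat sides (30 high), a raised bead on top, raw wood below. Origin: centre of its underside; z up. Correctly placed, its centre is 42.5 mm in front of the centre of the green tab and its long side is parallel to the straightedge, either way round. May be absent (None)
- sample_black: loose black moulding sample, a block 45 deep (x) x 76 long (y) x 36 high, about 0.15 kg, flat sides (30 high), a raised bead on top, raw wood below. Origin: centre of its underside; z up. Correctly placed, its centre is 42.5 mm in front of the centre of the black tab and its long side is parallel to the straightedge, either way round. May be absent (None)
- tub: closed white tub, 100 dia x 85 high, loose bystander behind the straightedge
- brush: brush, 170 long, lying behind the straightedge, loose bystander
- jar: small amber jar, 56 dia x 70 high, loose bystander behind the straightedge
- ornament: loose gilded ornament, a block 50 deep (x) x 100 long (y) x 39 high, flat sides (30 high), a row of round beads on top, 0.2 kg; at the start it lies on the spray paper in front of the straightedge. Origin: centre of its underside; z up
- tray: shallow open plywood tray fixed on the bench at the robot's right: outside 110 (x) x 150 (y) x 18 high, walls and floor 5 thick. Origin: centre of its underside

How it is judged:
By the outcome, as a careful person would: the job done as asked, in the order asked, and still so for the second after the job is handed in, with the robot touching nothing.
Of sample_gold, sample_white, sample_red, sample_blue, sample_green, sample_black only 4 to 6 are there at a start; the rules pass over those that are not, and their reading is None.
At some moment in a run one of sample_gold, sample_white, sample_red, sample_blue, sample_green, sample_black may be knocked a few centimetres aside while the robot is not near it.
Once in a run the grip may slacken for a moment while it holds something.
It also fails if it takes over 210 s, if anything falls off the work surface, if the arm or the gripper's body presses on something with over 40 N, if the wrist force passes 120 N, or if a joint passes its speed limit or range.

## Robot

A 6-joint arm with a two-finger parallel gripper is mounted at the origin on the work surface. World frame = base frame: x ahead of the robot, y to its left, z up, the work surface at z = 0. Lengths are in m, angles in rad, forces in N, time in s.
With the tool pointing down it reaches from about 0.25 to 0.725 m from the base axis. Payload 4 kg.
Tool frame: the origin (TCP) lies midway between the tips of the shut fingers; the grasp point (between the pads) lies 19 mm behind it; z points along the fingers, y is the direction in which the jaws open and shut (so a half turn about z gives the same grasp; the last joint's range is limited). The gripper opens to 85 mm and grips with 20 to 120 N. Pads are 22 mm wide; open, the fingers measure 114 mm over their backs; the gripper's body (76 mm by 85 mm) begins 54 mm behind the grasp point. The pads swing forward as they close: fully open they stand 13 mm farther back than shut.
Start: joints at [1.259, 0.241, 0.005, 1.335, 0, 1.571], TCP at [0.153, 0.476, 0.231] pointing down, gripper open.
Joint ranges: [-2.72, 2.72], [-1.05, 1.87], [-1.09, 1.28], [-1.99, 2.15], [-1.42, 1.44], [-3.14, 3.14]. Speed limits (rad/s): [2.79, 2.79, 3.14, 3.14, 3.14, 3.14].

## Interface

Orientations are given as a unit quaternion [x, y, z, w].
In Python, from workcell import get_obs, camera, camera_model, job_done, masks_of gives the robot as it stands.
- The arm moves only by the tool jog_arm, never from a script. Its argument "deltas" is a list that holds one entry, the list of rows, each a list of 7 numbers: the shift along the tool's x, y, z in mm, then the turn, a rotation vector about the tool's x, y, z in degrees, then the finger opening in mm, from 0 to 85.4. A call has 1 to 5 rows; each row shifts and turns the pose as measured when the row begins, along the tool's axes as they then stand; what a row does not reach is not made up. A row lasts 1/10 s, in which the tool goes at most 50 mm and 8.59 degrees, less where a joint would pass 70% of its speed; a pose out of reach is approached as far as the arm can. A call with a gripper value outside its range is refused whole. The fingers move at their own pace and stop on an object; the grip force is fixed at half the most. Time passes only in rows, so rows that do not move let the fingers close. It gives the time, the measured TCP pose, the force and the opening at its end, in the units of the state.
- get_obs(): the state, without advancing time (a new reading comes with each control period).
- camera(name): name is "scene" or "top" or "wrist"; returns the picture (480x640x3 uint8, red, green, blue); there is no depth.
- camera_model(name): a dict with "fovy" (degrees; the focal length in pixels is half the picture's height over the tangent of half this angle, whatever the lens; pixels are square), "cx", "cy" (the principal point, pixels), "pose" (4x4, takes a point from camera to world coordinates); the wrist camera has in their place "T_tool_cam" (4x4, takes a point from camera to tool coordinates, whose origin is the TCP and whose axes are the flange's). Camera axes: x right, y down, z forward; pixel columns grow to the right and rows downward; lengths in m; the calibration is good to about 2 mm. A picture is of the moment at which its call begins: read the wrist's pose just before it. camera_model takes no time and is no camera call.
- job_done(): hands the job in, once; it reports no verdict.
Trained networks look in the newest picture that a camera, given by its name, has taken for a name from the list of things; names that differ only in an ending like _2 or _b are one class to them, and where a whole thing is asked for, a point or a joint stands for the part that bears it (a point fixed in the world has none). Each returns a list of dicts, best first, with "conf" (0 to 1); they miss things now and then, are a little off and sometimes report something else, mostly with a low value. They report only what shows in the picture. A call takes as long as a camera call.
- masks_of(target, camera): "pixels" (480x640 bool, what is visible of it) and "at" ([column, row] in pixels, amid what is visible of it).
The state is a dict: "clock": time; "joint_pos": joint angles; "joint_vel": joint speeds; "tau": joint torques, N m; "eef_pos": TCP position; "tool_rot": TCP orientation; "ft_force": force on the tool from outside, world axes, zero at the start; "ft_torque": the same for the moment, N m; "grip_width": finger opening in m.
Only numpy, scipy, OpenCV 4.12 (cv2) and the standard library are available. Lean on these libraries where they do the work, as an engineer would, in place of code of your own. Each camera call takes 0.05 s, during which the arm holds its last target. There are 200 camera calls.

## Working session

There is one attempt and no reset: what is moved stays moved. The work goes in short steps, Python scripts to look and compute and a tool call to move; the robot and the scene stay as the last step left them, time stands still between calls to the robot, and variables do not carry over. Pictures are saved under pics/ and viewed, about 12 in all and at most 16, crops included, and the job is handed in when it is done.

Besides the shell and the picture viewer there is one more tool, called after "Request:" as a command line: name --argument value ..., lists and objects as JSON in quotes. jog_arm: Moves the arm, as the interface text tells. Its arguments: {"type":"object","properties":{"deltas":{"type":"array"}},"required":["deltas"]}

```bash
ls; mkdir -p pics
python3 - <<'E'
from workcell import *
import cv2
o=get_obs(); print({k:o[k] for k in('clock','eef_pos','tool_rot','grip_width')})
for n in('scene','top'):
    cv2.imwrite(f'pics/{n}0.png',camera(n)[:,:,::-1]); print(n,camera_model(n))
print(camera_model('wrist'))
E
```

```text
pics
{'clock': 0.0, 'eef_pos': array([0.15319545, 0.47528287, 0.23039477]), 'tool_rot': array([ 1.55260222e-01,  9.87873025e-01, -1.06022909e-03, -1.60387161e-04]), 'grip_width': 0.08552831676250995}
scene {'fovy': 52.871929758387346, 'cx': 318.20370904380445, 'cy': 247.90402960904655, 'pose': array([[-0.13821717,  0.78650259, -0.60192166,  1.23588712],
       [ 0.99033554,  0.1027164 , -0.09319264,  0.1072791 ],
       [-0.01146903, -0.60898523, -0.79309864,  0.98547365],
       [ 0.        ,  0.        ,  0.        ,  1.        ]])}
top {'fovy': 57.534937337169545, 'cx': 317.2939076212447, 'cy': 238.68117879671107, 'pose': array([[-0.00667246, -0.99697518,  0.07743368,  0.5331514 ],
       [-0.99985822,  0.00545442, -0.01593095,  0.00771659],
       [ 0.01546041, -0.077529  , -0.99687022,  1.07562836],
       [ 0.        ,  0.        ,  0.        ,  1.        ]])}
{'fovy': 71.40125129907061, 'cx': 316.6370558986956, 'cy': 238.0801406701245, 'T_tool_cam': array([[ 4.30307175e-04, -9.45086312e-01, -3.26820560e-01,
         8.44092870e-02],
       [ 9.99999432e-01,  8.78625368e-05,  1.06256856e-03,
        -4.52164345e-04],
       [-9.75503713e-04, -3.26820831e-01,  9.45085812e-01,
        -1.42258012e-01],
       [ 0.00000000e+00,  0.00000000e+00,  0.00000000e+00,
         1.00000000e+00]])}
```

View pics/top0.png

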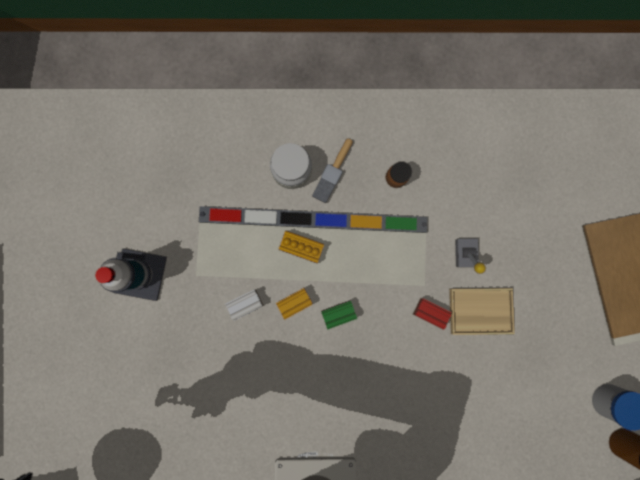

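View pics/scene0.png

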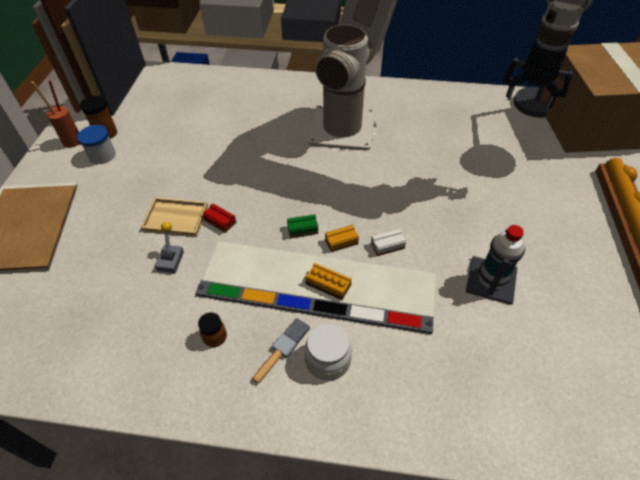

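```bash
cat > h.py <<'E'
from workcell import *
import numpy as np, cv2
from scipy.optimize import minimize
from scipy.spatial.transform import Rotation as R
def model(cam):
    m=camera_model(cam)
    if 'pose' in m: T=m['pose']
    else:
        o=get_obs(); W=np.eye(4); W[:3,:3]=R.from_quat(o['tool_rot']).as_matrix(); W[:3,3]=o['eef_pos']; T=W@m['T_tool_cam']
    return T,240/np.tan(np.radians(m['fovy'])/2),m['cx'],m['cy']
def proj(P,M):
    T,f,cx,cy=M; q=(np.asarray(P)-T[:3,3])@T[:3,:3]
    return np.c_[cx+f*q[:,0]/q[:,2],cy+f*q[:,1]/q[:,2]]
def ray(uv,M,z):
    T,f,cx,cy=M; uv=np.atleast_2d(uv)
    d=np.c_[(uv[:,0]-cx)/f,(uv[:,1]-cy)/f,np.ones(len(uv))]@T[:3,:3].T
    return T[:3,3]+d*((z-T[2,3])/d[:,2])[:,None]
def box(p,dx,dy,h,bw,H,z0=0):
    P=[[sx*dx/2,sy*dy/2,z] for sx in(-1,1) for sy in(-1,1) for z in(0,h)]
    P+=[[sx*bw/2,sy*dy/2*.95,H] for sx in(-1,1) for sy in(-1,1)]
    P=np.array(P); c,s=np.cos(p[2]),np.sin(p[2])
    return np.c_[p[0]+c*P[:,0]-s*P[:,1],p[1]+s*P[:,0]+c*P[:,1],P[:,2]+z0]
DIM=dict(sample=(.045,.076,.030,.015,.036),ornament=(.05,.1,.03,.012,.039),tab=(.03,.076,.002,.03,.002))
def fit(mask,M,dims,z0=0,near=None):
    n,l,st,_=cv2.connectedComponentsWithStats(mask.astype(np.uint8)); k=1+np.argmax(st[1:,4]); m=(l==k)
    c=np.array(np.nonzero(m))[::-1].T; g=ray(c.astype(float),M,z0+dims[2]/2)[:,:2]
    mu=g.mean(0); w,v=np.linalg.eigh(np.cov(g.T)); yaw=np.arctan2(v[1,1],v[0,1])-np.pi/2
    S=4 if st[k,4]<6000 else 1
    x0,y0=np.maximum(st[k,:2]-15,0); ww,hh=st[k,2]+30,st[k,3]+30
    ms=cv2.resize(m[y0:y0+hh,x0:x0+ww].astype(np.float32),None,fx=S,fy=S,interpolation=cv2.INTER_LINEAR); ms=(ms>.5)
    def cost(q):
        p=[q[0]/1e3,q[1]/1e3,q[2]/30]
        uv=(proj(box(p,*dims,z0=z0),M)-[x0,y0]+.5)*S-.5
        im=np.zeros(ms.shape,np.uint8); cv2.fillConvexPoly(im,cv2.convexHull(np.round(uv*16).astype(np.int32)),1,shift=4)
        return 1-(ms&(im>0)).sum()/max((ms|(im>0)).sum(),1)
    best=None
    for dy in(0,.25,-.25):
        q0=np.array([mu[0]*1e3,mu[1]*1e3,(yaw+dy)*30])
        r=minimize(cost,q0,method='Nelder-Mead',options=dict(initial_simplex=q0+np.array([[0,0,0],[6,0,0],[0,6,0],[0,0,5]]),xatol=.02,fatol=1e-5))
        if best is None or r.fun<best.fun: best=r
    y=(best.x[2]/30+np.pi/2)%np.pi-np.pi/2
    return np.array([best.x[0],best.x[1],np.degrees(y),1-best.fun])
def find(name,cam,dims=None,z0=0,minc=.3,M=None):
    r=masks_of(name,cam); out=[]
    for d in r[:1]:
        if d['conf']>=minc: out=[round(d['conf'],2),np.round(fit(d['pixels'],M or model(cam),dims or DIM[name.split('_')[0]],z0),2).tolist(),d['at'],int(d['pixels'].sum())]
    return out
C='gold white red blue green black'.split()
E
python3 - <<'E'
from h import *
camera('top')
for c in C: print(c,find('sample_'+c,'top'),[ (round(d['conf'],2),d['at']) for d in masks_of('sample_'+c,'top')])
print('orn',find('ornament','top'))
t=[]
for c in C:
    r=masks_of('tab_'+c,'top'); print('tab',c,[(round(d['conf'],2),d['at'],int(d['pixels'].sum())) for d in r][:2], (ray(np.argwhere(r[0]['pixels'])[:,::-1].mean(0),model('top'),.014)*1e3).round(1) if r else '')
for n,d in(('tray',(.11,.15,.018,.1,.018)),('fan_base',(.07,.05,.025,.05,.025))): print(n,find(n,'top',d))
for n,z in(('nozzle',.192),('fan',.09)):
    r=masks_of(n,'top'); print(n,[(round(d['conf'],2),d['at'],int(d['pixels'].sum()),(ray(np.argwhere(d['pixels'])[:,::-1].mean(0),model('top'),z)*1e3).round(1)) for d in r][:2])
print(get_obs()['clock'])
E
```

```text
gold [0.64, [461.34, 47.38, 28.86, 0.95], [294.1, 304.8], 620] [(0.64, [294.1, 304.8])]
white [0.78, [458.32, 166.78, 27.76, 0.96], [243.7, 305.2], 666] [(0.78, [243.7, 305.2])]
red [0.66, [433.56, -283.09, -27.92, 0.93], [431.3, 311.5], 739] [(0.66, [431.3, 311.5])]
blue [0.65, [577.26, -373.46, -88.48, 0.82], [467.2, 254.2], 757] [(0.65, [467.2, 254.2]), (0.44, [479.0, 309.7]), (0.41, [244.8, 306.2])]
green [0.8, [433.19, -58.33, 19.24, 0.96], [337.9, 311.7], 655] [(0.8, [337.9, 311.7])]
black [0.61, [534.8, 476.25, -0.24, 0.38], [107.8, 274.8], 259] [(0.61, [107.8, 274.8])]
orn [0.96, [596.55, 30.45, -21.55, 0.94], [298.9, 248.2], 946]
tab gold [(0.72, [363.3, 225.6], 406)] [[ 658.9 -127.4   14. ]]
tab white [(0.62, [260.0, 215.5], 323)] [[671.2 132.6  14. ]]
tab red [(0.83, [222.6, 216.1], 328), (0.41, [105.7, 273.5], 284)] [[675.7 215.   14. ]]
tab blue [(0.96, [333.1, 222.5], 399), (0.23, [243.8, 304.3], 691)] [[662.  -44.5  14. ]]
tab green [(0.88, [398.3, 220.4], 404)] [[ 654.  -214.9   14. ]]
tab black [(0.59, [294.7, 215.3], 374)] [[666.6  43.1  14. ]]
tray [0.65, [438.67, -407.39, 0.46, 0.97], [480.9, 308.0], 3004]
fan_base [0.37, [547.52, 496.37, -4.22, 0.37], [105.3, 276.8], 281]
nozzle [(0.84, [106.8, 277.5], 290, array([[532.9, 419. , 192. ]])), (0.42, [300.8, 249.5], 885, array([[586.3,  26.1, 192. ]]))]
fan [(0.54, [480.8, 266.5], 161, array([[ 548.6, -370.6,   90. ]])), (0.25, [103.9, 276.4], 315, array([[532.1, 466.9,  90. ]]))]
1.3
```

```bash
cat >> h.py <<'E'
from scipy.spatial.transform import Slerp
def go(x,y,z,phi,grip,pos=None,rot=None,n=None):
    "rows (tool axes, mm/deg) to TCP x,y,z mm, tool y heading phi deg, tool down"
    o=get_obs(); p0=np.array(o['eef_pos'])*1e3 if pos is None else np.array(pos,float)
    R0=R.from_quat(o['tool_rot']) if rot is None else rot
    a=np.radians(phi); R1=R.from_matrix(np.array([[-np.sin(a),np.cos(a),0],[np.cos(a),np.sin(a),0],[0,0,-1]]))
    R1=R.from_matrix(np.array([[-np.sin(a),np.cos(a),0],[np.cos(a),np.sin(a),0],[0,0,-1]]))
    p1=np.array([x,y,z],float); d=(R0.inv()*R1).magnitude()*57.3
    n=n or int(max(np.ceil(d/8.4),np.ceil(np.linalg.norm(p1-p0)/46),1))
    s=Slerp([0,1],R.concatenate([R0,R1])); rows=[]
    for i in range(n):
        A,B=s(i/n),s((i+1)/n)
        rows.append(list(np.round(A.inv().apply((p1-p0)/n),1))+list(np.round((A.inv()*B).as_rotvec(degrees=True),1))+[grip])
    for i in range(0,n,5): print(str([[float(v) for v in r] for r in rows[i:i+5]]).replace(' ',''))
    return p1,R1
def st():
    o=get_obs(); r=R.from_quat(o['tool_rot']).as_matrix()
    print('t',round(o['clock'],2),'p',(np.array(o['eef_pos'])*1e3).round(1),'phi',np.degrees(np.arctan2(r[1,1],r[0,1])).round(1),'tilt',np.degrees(np.arccos(-r[2,2])).round(2),'w',round(o['grip_width']*1e3,1),'F',np.round(o['ft_force'],1))
E
python3 - <<'E'
from h import *
p,r=go(480,240,230,30,85)
go(596,30,130,-21.5,85,p,r)
E
```

```text
[[-42.6,-13.8,0.1,0.0,-0.0,4.7,85.0],[-43.6,-10.3,0.1,0.0,-0.0,4.7,85.0],[-44.3,-6.7,0.1,0.0,-0.0,4.7,85.0],[-44.7,-3.1,0.1,0.0,-0.0,4.7,85.0],[-44.8,0.6,0.1,0.0,-0.0,4.7,85.0]]
[[-44.6,4.2,0.1,0.0,-0.0,4.7,85.0],[-44.1,7.9,0.1,0.0,-0.0,4.7,85.0],[-43.3,11.4,0.1,0.0,-0.0,4.7,85.0],[-42.2,14.9,0.1,0.0,-0.0,4.7,85.0]]
[[-34.3,-0.6,14.3,0.0,0.0,7.4,85.0],[-34.1,3.7,14.3,0.0,0.0,7.4,85.0],[-33.3,8.1,14.3,0.0,0.0,7.4,85.0],[-32.0,12.3,14.3,0.0,0.0,7.4,85.0],[-30.2,16.3,14.3,0.0,0.0,7.4,85.0]]
[[-27.8,20.0,14.3,0.0,0.0,7.4,85.0],[-25.0,23.4,14.3,0.0,0.0,7.4,85.0]]
```

Request:
jog_arm --deltas '[[[-42.6,-13.8,0,0,0,4.7,85],[-43.6,-10.3,0,0,0,4.7,85],[-44.3,-6.7,0,0,0,4.7,85],[-44.7,-3.1,0,0,0,4.7,85],[-44.8,0.6,0,0,0,4.7,85]]]'

```text
clock: 1.8
eef_pos: [0.3361, 0.3449, 0.231]
tool_rot: [0.354, 0.935, 0.001, -0.0]
ft_force: [0.1, 1.0, 0.7]
grip_width: 0.0852
```

Request:
jog_arm --deltas '[[[-44.6,4.2,0,0,0,4.7,85],[-44.1,7.9,0,0,0,4.7,85],[-43.3,11.4,0,0,0,4.7,85],[-42.2,14.9,0,0,0,4.7,85]]]'

```text
clock: 2.2
eef_pos: [0.4859, 0.2337, 0.2315]
tool_rot: [0.508, 0.861, 0.003, -0.0]
ft_force: [0.8, 0.9, 0.2]
grip_width: 0.085
```

Request:
jog_arm --deltas '[[[-34.3,-0.6,14.3,0,0,7.4,85],[-34.1,3.7,14.3,0,0,7.4,85],[-33.3,8.1,14.3,0,0,7.4,85],[-32,12.3,14.3,0,0,7.4,85],[-30.2,16.3,14.3,0,0,7.4,85]]]'

```text
clock: 2.7
eef_pos: [0.5728, 0.0751, 0.1592]
tool_rot: [0.764, 0.645, 0.006, 0.0]
ft_force: [0.2, 0.3, 0.5]
grip_width: 0.0849
```

Request:
jog_arm --deltas '[[[-27.8,20,14.3,0,0,7.4,85],[-25,23.4,14.3,0,0,7.4,85],[0,0,0,0,0,0,85]]]'

```text
clock: 3.0
eef_pos: [0.6042, 0.0069, 0.1264]
tool_rot: [0.846, 0.533, 0.005, -0.001]
ft_force: [-0.7, 0.5, 0.1]
grip_width: 0.0847
```

Run:
```python
from h import *
st(); M=model('wrist'); cv2.imwrite('pics/w1.png',camera('wrist')[:,:,::-1]); print(find('ornament','wrist',M=M)); st()
for c in('black','white','blue','gold'):
    r=masks_of('tab_'+c,'wrist'); print(c,[(round(d['conf'],2),d['at'],(ray(np.argwhere(d['pixels'])[:,::-1].mean(0),M,.014)*1e3).round(1)) for d in r][:1])
```

```text
t 3.0 p [604.2   6.9 126.4] phi -25.5 tilt 0.55 w 84.7 F [-0.7  0.5  0.1]
[0.96, [595.36, 29.9, -19.76, 0.95], [292.1, 208.9], 8815]
t 3.1 p [603.8  10.1 128.3] phi -25.2 tilt 0.69 w 84.9 F [-0.1 -0.2 -0.5]
black [(0.65, [370.0, 153.6], array([[665.7,  46. ,  14. ]]))]
white [(0.7, [326.3, 45.6], array([[669.1, 124.2,  14. ]]))]
blue [(0.8, [405.8, 254.4], array([[661.2, -39.5,  14. ]]))]
gold [(0.5, [431.7, 309.1], array([[661.4, -95.6,  14. ]]))]
```

View pics/w1.png

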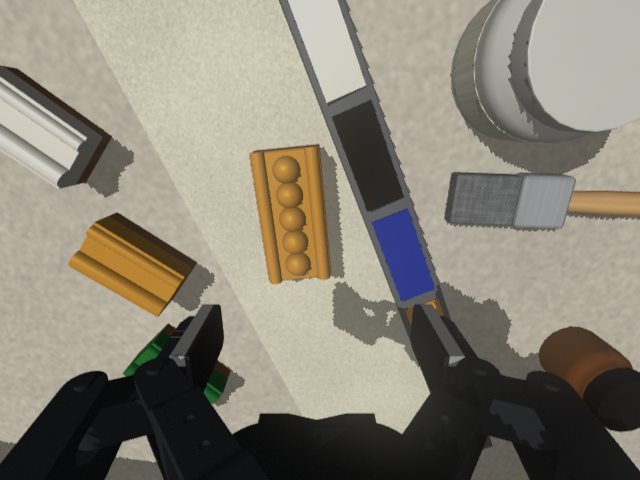

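Run:
```python
from h import *
p,r=go(595,30,125,-20.5,62,n=2)
go(595,30,30,-20.5,62,p,r)
```

```text
[[6.1,-8.0,2.6,0.2,-0.3,-2.3,62.0],[6.4,-7.7,2.6,0.2,-0.3,-2.3,62.0]]
[[0.0,0.0,31.7,0.0,0.0,0.0,62.0],[0.0,0.0,31.7,0.0,0.0,0.0,62.0],[0.0,0.0,31.7,0.0,0.0,0.0,62.0]]
```

Request:
jog_arm --deltas '[[[6.1,-8,2.6,0.2,-0.3,-2.3,62],[6.4,-7.7,2.6,0.2,-0.3,-2.3,62],[0,0,0,0,0,0,62],[0,0,0,0,0,0,62]]]'

```text
clock: 3.7
eef_pos: [0.5938, 0.0354, 0.1265]
tool_rot: [0.817, 0.576, 0.002, 0.0]
ft_force: [-0.5, -0.2, -0.5]
grip_width: 0.0623
```

Run:
```python
from h import *
st(); M=model('wrist'); camera('wrist'); print(find('ornament','wrist',M=M)); st()
```

```text
t 3.7 p [593.8  35.4 126.5] phi -19.6 tilt 0.18 w 62.3 F [-0.5 -0.2 -0.5]
[0.7, [595.41, 30.44, -19.42, 0.95], [321.6, 235.8], 8424]
t 3.8 p [593.9  34.9 126.4] phi -19.7 tilt 0.18 w 62.2 F [ 0.  -0.2  0.6]
```

Request:
jog_arm --deltas '[[[-3.7,2.9,20,0,0,0,62],[0,0,35,0,0,0,62],[0,0,30,0,0,0,62],[0,0,0,0,0,0,62],[0,0,0,0,0,0,62]]]'

```text
clock: 4.3
eef_pos: [0.5989, 0.0295, 0.0421]
tool_rot: [0.818, 0.575, 0.004, 0.002]
ft_force: [1.0, 0.3, -0.1]
grip_width: 0.0621
```

Run:
```python
from h import *
st(); go(595.4,30.4,8,-19.6,62,n=1)
```

```text
t 4.3 p [598.9  29.5  42.1] phi -19.8 tilt 0.55 w 62.1 F [ 1.   0.3 -0.1]
[[-0.5,-3.9,34.0,0.5,-0.2,-0.2,62.0]]
```

Request:
jog_arm --deltas '[[[-0.5,-3.5,15,0.4,-0.2,0,62],[0,0,15,0,0,0,62],[0,0,3,0,0,0,62],[0,0,0,0,0,0,62],[0,0,0,0,0,0,62]]]'

```text
clock: 4.8
eef_pos: [0.5993, 0.0302, 0.0126]
tool_rot: [0.818, 0.575, 0.004, 0.003]
ft_force: [-0.4, 1.6, -0.4]
grip_width: 0.0621
```

Request:
jog_arm --deltas '[[[0,0,0,0,0,0,40],[0,0,0,0,0,0,40],[0,0,0,0,0,0,40],[0,0,0,0,0,0,40],[0,0,0,0,0,0,40]]]'

```text
clock: 5.3
eef_pos: [0.5999, 0.0304, 0.0144]
tool_rot: [0.818, 0.575, 0.005, 0.003]
ft_force: [0.3, 0.1, -2.9]
grip_width: 0.0485
```

Request:
jog_arm --deltas '[[[0,0,-10,0,0,0,40],[0,0,-20,0,0,0,40],[0,0,-30,0,0,0,40],[0,0,-30,0,0,0,40],[0,0,0,0,0,0,40]]]'

```text
clock: 5.8
eef_pos: [0.5974, 0.0302, 0.1075]
tool_rot: [0.818, 0.575, 0.003, 0.002]
ft_force: [0.4, 0.0, -0.7]
grip_width: 0.0482
```

Run:
```python
from h import *
st(); 
p,r=go(439,-407,120,0,40)
```

```text
t 5.8 p [597.4  30.2 107.5] phi -19.8 tilt 0.41 w 48.2 F [ 0.4  0.  -0.7]
[[-42.3,-0.1,-1.3,0.0,-0.0,-1.8,40.0],[-42.2,-1.4,-1.3,0.0,-0.0,-1.8,40.0],[-42.2,-2.7,-1.2,0.0,-0.0,-1.8,40.0],[-42.1,-4.1,-1.2,0.0,-0.0,-1.8,40.0],[-41.9,-5.4,-1.2,0.0,-0.0,-1.8,40.0]]
[[-41.7,-6.7,-1.2,0.0,-0.0,-1.8,40.0],[-41.5,-8.0,-1.2,0.0,-0.0,-1.8,40.0],[-41.2,-9.3,-1.2,0.0,-0.0,-1.8,40.0],[-40.9,-10.6,-1.2,0.0,-0.0,-1.8,40.0],[-40.6,-11.9,-1.2,0.0,-0.0,-1.8,40.0]]
[[-40.2,-13.1,-1.2,0.0,-0.0,-1.8,40.0]]
```

Request:
jog_arm --deltas '[[[-42,-0.1,-2,0,0,-1.8,40],[-42,-1.4,-2,0,0,-1.8,40],[-42,-2.7,-2,0,0,-1.8,40],[-42,-4.1,-2,0,0,-1.8,40],[-42,-5.4,-2,0,0,-1.8,40]]]'

```text
clock: 6.3
eef_pos: [0.5267, -0.1679, 0.1158]
tool_rot: [0.764, 0.645, 0.005, 0.002]
ft_force: [1.2, -0.7, -2.4]
grip_width: 0.0483
```

Request:
jog_arm --deltas '[[[-41,-6.7,-2,0,0,-1.8,40],[-41,-8,-2,0,0,-1.8,40],[-41,-9.3,-2,0,0,-1.8,40],[-40,-10.6,-2,0,0,-1.8,40],[0,0,0,0,0,0,40]]]'

```text
clock: 6.8
eef_pos: [0.4657, -0.3357, 0.1201]
tool_rot: [0.722, 0.691, 0.003, 0.002]
ft_force: [0.2, 0.7, -1.4]
grip_width: 0.0483
```

Request:
jog_arm --deltas '[[[0,0,0,0,0,0,40],[0,0,0,0,0,0,40]]]'

```text
clock: 7.0
eef_pos: [0.4643, -0.3359, 0.1186]
tool_rot: [0.724, 0.69, 0.003, 0.0]
ft_force: [-0.3, 0.0, -1.8]
grip_width: 0.0486
```

Run:
```python
from h import *
st(); M=model('wrist'); cv2.imwrite('pics/w2.png',camera('wrist')[:,:,::-1]); st()
z=get_obs()['eef_pos'][2]-.013
print(find('ornament','wrist',M=M,z0=z),find('tray','wrist',(.11,.15,.018,.1,.018),M=M),find('fan_base','wrist',(.07,.05,.025,.05,.025),M=M))
go(439,-407,120,0,40)
```

```text
t 7.0 p [ 464.3 -335.9  118.6] phi -2.7 tilt 0.35 w 48.6 F [-0.3  0.  -1.8]
t 7.05 p [ 464.4 -335.4  118.6] phi -2.6 tilt 0.35 w 48.5 F [-0.5  0.3 -1.9]
[0.92, [463.8, -336.78, -2.77, 0.92], [318.0, 301.4], 23988] [0.93, [387.89, -330.98, -61.1, 0.42], [236.7, 264.8], 3322] [0.72, [466.21, -337.94, -2.96, 0.28], [316.9, 300.1], 23913]
[[-36.5,-11.4,-0.7,0.1,-0.1,-1.3,40.0],[-36.2,-12.2,-0.6,0.1,-0.1,-1.3,40.0]]
```

View pics/w2.png

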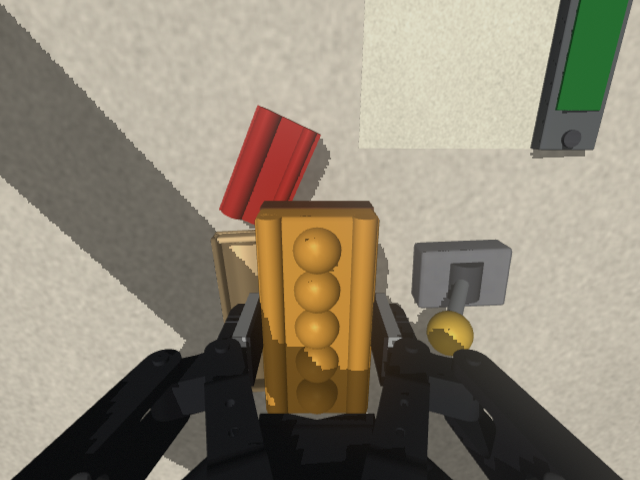

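Request:
jog_arm --deltas '[[[-34,-11.4,0,0.1,-0.1,-1.3,40],[-34,-12.2,0,0.1,-0.1,-1.3,40],[0,0,0,0,0,0,40],[0,0,0,0,0,0,40]]]'

```text
clock: 7.6
eef_pos: [0.442, -0.3998, 0.119]
tool_rot: [0.703, 0.711, 0.001, 0.001]
ft_force: [0.4, -0.5, -2.5]
grip_width: 0.0483
```

Run:
```python
from h import *
st(); M=model('wrist'); 
go(439,-407,26,0,40)
```

```text
t 7.6 p [ 442.  -399.8  119. ] phi 0.7 tilt 0.14 w 48.3 F [ 0.4 -0.5 -2.5]
[[-2.4,-1.1,31.0,0.0,-0.0,0.2,40.0],[-2.4,-1.1,31.0,0.0,-0.0,0.2,40.0],[-2.4,-1.0,31.0,0.0,-0.0,0.2,40.0]]
```

Request:
jog_arm --deltas '[[[-3,-1.1,31,0,0,0.2,40],[-2,-1.1,31,0,0,0.2,40],[-2,-1,29,0,0,0.2,40],[0,0,0,0,0,0,40],[0,0,0,0,0,0,40]]]'

```text
clock: 8.1
eef_pos: [0.4441, -0.4028, 0.0285]
tool_rot: [0.704, 0.71, 0.002, 0.003]
ft_force: [0.9, -0.0, -1.3]
grip_width: 0.0485
```

Run:
```python
from h import *
st(); 
go(439,-407,20,0,40)
```

```text
t 8.1 p [ 444.1 -402.8   28.5] phi 0.5 tilt 0.41 w 48.5 F [ 0.9 -0.  -1.3]
[[-4.1,-5.2,8.4,0.4,0.1,0.5,40.0]]
```

Request:
jog_arm --deltas '[[[-4,-5.5,4,0.4,0.1,0.3,40],[0,0,4,0,0,0,40],[0,0,0,0,0,0,40],[0,0,0,0,0,0,40]]]'

```text
clock: 8.5
eef_pos: [0.4415, -0.4081, 0.0249]
tool_rot: [0.705, 0.709, 0.0, 0.003]
ft_force: [-0.8, 0.3, -0.6]
grip_width: 0.0484
```

Request:
jog_arm --deltas '[[[0,-2,4,0.3,0,0,40],[0,0,2,0,0,0,40],[0,0,0,0,0,0,40]]]'

```text
clock: 8.8
eef_pos: [0.4399, -0.4089, 0.0198]
tool_rot: [0.706, 0.709, -0.002, 0.003]
ft_force: [-0.3, -0.2, -1.9]
grip_width: 0.0486
```

Release: open modestly, rise, and look.

Request:
jog_arm --deltas '[[[0,0,0.5,0,0,0,62],[0,0,0,0,0,0,62],[0,0,0,0,0,0,62],[0,0,-10,0,0,0,62],[0,0,-30,0,0,0,62]]]'

```text
clock: 9.3
eef_pos: [0.4379, -0.4069, 0.0574]
tool_rot: [0.706, 0.709, -0.002, -0.001]
ft_force: [0.2, -1.1, -0.1]
grip_width: 0.0617
```

Request:
jog_arm --deltas '[[[0,0,-40,0,0,0,85],[0,0,-40,0,0,0,85],[0,0,0,0,0,0,85],[0,0,0,0,0,0,85]]]'

```text
clock: 9.7
eef_pos: [0.4403, -0.4086, 0.148]
tool_rot: [0.706, 0.709, -0.002, 0.004]
ft_force: [0.3, -1.1, -1.2]
grip_width: 0.0852
```

Run:
```python
from h import *
st(); M=model('wrist'); cv2.imwrite('pics/w3.png',camera('wrist')[:,:,::-1]); st()
print(find('ornament','wrist',M=M,z0=.005),find('tray','wrist',(.11,.15,.018,.1,.018),M=M),find('fan_base','wrist',(.07,.05,.025,.05,.025),M=M),find('sample_red','wrist',M=M))
```

```text
t 9.7 p [ 440.3 -408.6  148. ] phi 0.3 tilt 0.55 w 85.2 F [ 0.3 -1.1 -1.2]
t 9.75 p [ 440.8 -409.1  148.6] phi 0.3 tilt 0.64 w 84.9 F [ 1.1 -0.5  1.2]
[0.89, [439.64, -410.68, 0.72, 0.96], [316.4, 227.1], 7717] [0.69, [437.45, -406.81, -0.01, 0.64], [284.1, 196.7], 14524] [0.81, [579.11, -373.85, 59.45, 0.74], [485.6, 187.0], 6328] [0.74, [433.5, -282.84, -27.04, 0.98], [308.8, 54.3], 7812]
```

View pics/w3.png

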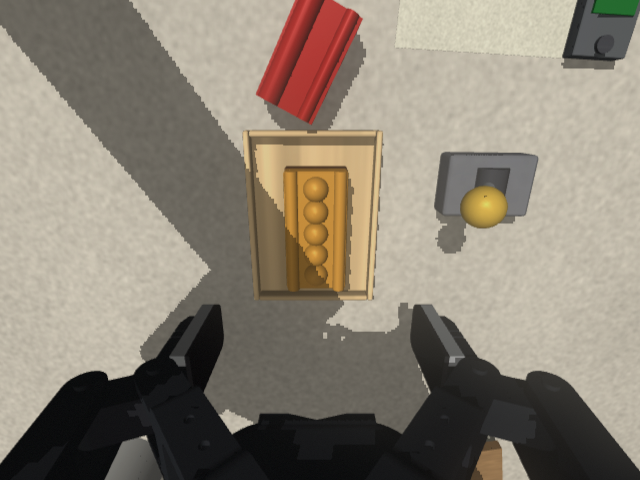

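Run:
```python
from h import *
p,r=go(433.5,-283,90,-27.5,75)
go(433.5,-283,30,-27.5,75,p,r)
```

```text
[[31.3,-1.3,13.6,0.0,0.1,6.9,75.0],[30.9,-5.1,13.7,0.0,0.1,6.9,75.0],[30.0,-8.8,13.7,0.0,0.1,6.9,75.0],[28.7,-12.3,13.8,0.0,0.1,6.9,75.0]]
[[0.0,0.0,30.0,0.0,0.0,0.0,75.0],[0.0,0.0,30.0,0.0,0.0,0.0,75.0]]
```

Request:
jog_arm --deltas '[[[30,-1.3,14,0,0,6.9,75],[30,-5.1,14,0,0,6.9,75],[29,-8.8,14,0,0,6.9,75],[27,-12.3,14,0,0,6.9,75],[0,0,0,0,0,0,75]]]'

```text
clock: 10.45
eef_pos: [0.4289, -0.2828, 0.0803]
tool_rot: [0.86, 0.51, -0.004, -0.002]
ft_force: [0.6, -0.4, 0.1]
grip_width: 0.0752
```

Run:
```python
from h import *
st();p,r=go(433.5,-283,90,-27.5,75)
go(433.5,-283,4,-27.5,75,p,r)
```

```text
t 10.45 p [ 428.9 -282.8   80.3] phi -28.7 tilt 0.51 w 75.2 F [ 0.6 -0.4  0.1]
[[2.0,4.1,-9.8,-0.5,0.2,-1.2,75.0]]
[[0.0,0.0,43.0,0.0,0.0,0.0,75.0],[0.0,0.0,43.0,0.0,0.0,0.0,75.0]]
```

Request:
jog_arm --deltas '[[[2,3,22,-0.5,0.2,-1,75],[0,0,24,0,0,0,75],[0,0,20,0,0,0,75],[0,0,0,0,0,0,75],[0,0,0,0,0,0,75]]]'

```text
clock: 10.95
eef_pos: [0.4314, -0.2822, 0.0101]
tool_rot: [0.854, 0.52, -0.001, -0.001]
ft_force: [0.0, -0.6, -0.2]
grip_width: 0.0751
```

Run:
```python
from h import *
st();p,r=go(433.5,-283,4,-27.5,75)
```

```text
t 10.95 p [ 431.4 -282.2   10.1] phi -27.3 tilt 0.2 w 75.1 F [ 0.  -0.6 -0.2]
[[0.3,2.2,6.1,-0.2,0.1,0.2,75.0]]
```

Request:
jog_arm --deltas '[[[0,2,5,0,0,0,75],[0,0,0,0,0,0,35],[0,0,0,0,0,0,35],[0,0,0,0,0,0,35],[0,0,0,0,0,0,35]]]'

```text
clock: 11.45
eef_pos: [0.4356, -0.2855, 0.0081]
tool_rot: [0.854, 0.52, -0.0, 0.002]
ft_force: [1.0, 0.3, -2.2]
grip_width: 0.0442
```

Request:
jog_arm --deltas '[[[0,0,0,0,0,0,35],[0,0,-10,0,0,0,35],[0,0,-30,0,0,0,35],[0,0,-40,0,0,0,35],[0,0,-10,0,0,0,35]]]'

```text
clock: 11.95
eef_pos: [0.4331, -0.2836, 0.0998]
tool_rot: [0.854, 0.52, -0.002, -0.002]
ft_force: [0.4, -0.5, -1.6]
grip_width: 0.0439
```

Run:
```python
from h import *
st();p,r=go(598,218,100,-2.9,35)
```

```text
t 11.95 p [ 433.1 -283.6   99.8] phi -27.3 tilt 0.28 w 43.9 F [ 0.4 -0.5 -1.6]
[[43.5,-7.0,-0.0,-0.0,-0.0,-2.0,35.0],[43.7,-5.4,-0.0,-0.0,-0.0,-2.0,35.0],[43.8,-3.9,-0.0,-0.0,-0.0,-2.0,35.0],[43.9,-2.3,-0.0,-0.0,-0.0,-2.0,35.0],[44.0,-0.7,-0.0,-0.0,-0.0,-2.0,35.0]]
[[44.0,0.8,-0.0,-0.0,-0.0,-2.0,35.0],[43.9,2.4,-0.0,-0.0,-0.0,-2.0,35.0],[43.8,3.9,-0.0,-0.0,-0.0,-2.0,35.0],[43.7,5.5,-0.0,-0.0,-0.0,-2.0,35.0],[43.4,7.0,-0.0,-0.0,-0.0,-2.0,35.0]]
[[43.2,8.6,-0.0,-0.0,-0.0,-2.0,35.0],[42.8,10.1,-0.0,-0.0,-0.0,-2.0,35.0]]
```

Request:
jog_arm --deltas '[[[43,-7,-1,0,0,-2,35],[43,-5.4,-1,0,0,-2,35],[43,-3.9,-1,0,0,-2,35],[43,-2.3,-1,0,0,-2,35],[43,-0.7,-1,0,0,-2,35]]]'

```text
clock: 12.45
eef_pos: [0.5032, -0.079, 0.1082]
tool_rot: [0.807, 0.59, -0.0, 0.002]
ft_force: [0.8, -0.6, -1.2]
grip_width: 0.044
```

Request:
jog_arm --deltas '[[[43,0.8,-1,0,0,-2,35],[43,2.4,-1,0,0,-2,35],[43,3.9,-1,0,0,-2,35],[43,5.5,-1,0,0,-2,35],[43,7,-1,0,0,-2,35]]]'

```text
clock: 12.95
eef_pos: [0.5721, 0.1344, 0.1118]
tool_rot: [0.751, 0.661, -0.002, 0.002]
ft_force: [1.6, -0.7, -1.6]
grip_width: 0.0441
```

Request:
jog_arm --deltas '[[[40,8.6,0,0,0,-2,35],[20,5,0,0,0,-2,35],[0,0,0,0,0,0,35],[0,0,0,0,0,0,35]]]'

```text
clock: 13.35
eef_pos: [0.5922, 0.2016, 0.1093]
tool_rot: [0.723, 0.691, -0.002, 0.001]
ft_force: [-0.6, -0.2, -1.9]
grip_width: 0.0435
```

Run:
```python
from h import *
st();M=model('wrist'); cv2.imwrite('pics/w4.png',camera('wrist')[:,:,::-1]); st()
print(find('sample_red','wrist',M=M,z0=get_obs()['eef_pos'][2]-.007))
p,r=go(598,218,100,-2.9,35); go(598,218,20,-2.9,35,p,r)
```

```text
t 13.35 p [592.2 201.6 109.3] phi -2.6 tilt 0.29 w 43.5 F [-0.6 -0.2 -1.9]
t 13.4 p [592.1 201.3 109.3] phi -2.6 tilt 0.28 w 43.8 F [ 0.  -0.4 -1.3]
[0.87, [591.9, 202.33, -2.56, 0.96], [314.7, 308.9], 19401]
[[17.7,5.0,9.4,-0.1,0.3,0.2,35.0]]
[[0.0,0.0,40.0,0.0,0.0,0.0,35.0],[0.0,0.0,40.0,0.0,0.0,0.0,35.0]]
```

Request:
jog_arm --deltas '[[[16,5,10,-0.1,0.3,0.2,35],[0,0,30,0,0,0,35],[0,0,30,0,0,0,35],[0,0,14,0,0,0,35],[0,0,0,0,0,0,35]]]'

```text
clock: 13.95
eef_pos: [0.5996, 0.2134, 0.023]
tool_rot: [0.728, 0.686, 0.002, -0.0]
ft_force: [-0.5, -0.2, -1.7]
grip_width: 0.0437
```

Run:
```python
from h import *
st();go(598,218,8.5,-2.9,35)
```

```text
t 13.95 p [599.6 213.4  23. ] phi -3.4 tilt 0.22 w 43.7 F [-0.5 -0.2 -1.7]
[[4.5,-1.9,14.6,0.2,-0.2,-0.5,35.0]]
```

Request:
jog_arm --deltas '[[[4,-2,9,0,0,-0.4,35],[0,0,6,0,0,0,35],[0,0,0,0,0,0,35],[0,0,0,0,0,0,35]]]'

```text
clock: 14.35
eef_pos: [0.599, 0.2174, 0.0084]
tool_rot: [0.726, 0.688, 0.003, 0.0]
ft_force: [0.0, 0.2, -2.0]
grip_width: 0.044
```

Run:
```python
from h import *
st()
```

```text
t 14.35 p [599.  217.4   8.4] phi -3.1 tilt 0.36 w 44.0 F [ 0.   0.2 -2. ]
```

Request:
jog_arm --deltas '[[[0,0,0,0,0,0,62],[0,0,0,0,0,0,62],[0,0,-15,0,0,0,62],[0,0,-40,0,0,0,70],[0,0,-40,0,0,0,85]]]'

```text
clock: 14.85
eef_pos: [0.5959, 0.2162, 0.1024]
tool_rot: [0.726, 0.688, -0.0, -0.001]
ft_force: [1.3, -0.3, 0.4]
grip_width: 0.0822
```

Request:
jog_arm --deltas '[[[0,0,0,0,0,-8.2,85],[0,0,0,0,0,-8.2,85],[0,0,0,0,0,-8.2,85],[0,0,0,0,0,-8.2,85],[0,0,0,0,0,-8.2,85]]]'

```text
clock: 15.35
eef_pos: [0.6036, 0.219, 0.1173]
tool_rot: [0.427, 0.904, 0.009, 0.008]
ft_force: [-0.7, -0.8, 1.1]
grip_width: 0.085
```

Request:
jog_arm --deltas '[[[0,0,0,0,0,-8.2,85],[0,0,0,0,0,-8.2,85],[0,0,0,0,0,-8.2,85],[0,0,0,0,0,-8.2,85],[0,0,0,0,0,-8.2,85]]]'

```text
clock: 15.85
eef_pos: [0.6059, 0.2198, 0.1224]
tool_rot: [0.068, 0.998, 0.008, 0.015]
ft_force: [0.3, -0.0, -0.2]
grip_width: 0.0851
```

Request:
jog_arm --deltas '[[[0,0,0,0,0,-6,85],[0,0,0,0,0,0,85],[0,0,0,0,0,0,85]]]'

```text
clock: 16.15
eef_pos: [0.607, 0.2202, 0.125]
tool_rot: [0.014, 1.0, 0.008, 0.017]
ft_force: [-0.2, -0.2, -0.7]
grip_width: 0.0852
```

```bash
cat >> h.py <<'E'
def tabs(M,cols):
    out={}
    for c in cols:
        r=masks_of('tab_'+c,'wrist')
        if r: out[c]=[round(r[0]['conf'],2)]+fit(r[0]['pixels'],M,DIM['tab'],.012).round(2).tolist()+[(ray(np.argwhere(r[0]['pixels'])[:,::-1].mean(0),M,.014)[0,:2]*1e3).round(1).tolist()]
    return out
def target(tab,yaw,front=42.5):
    a=np.radians(yaw); return np.array(tab)-front*np.array([np.cos(a),np.sin(a)])
E
python3 - <<'E'
from h import *
st();M=model('wrist'); cv2.imwrite('pics/w5.png',camera('wrist')[:,:,::-1]); st()
print(find('sample_red','wrist',M=M)); print(tabs(M,('red','white','black')))
E
```

```text
t 16.15 p [607.  220.2 125. ] phi 88.4 tilt 2.13 w 85.2 F [-0.2 -0.2 -0.7]
t 16.2 p [607.  220.3 125. ] phi 88.4 tilt 2.14 w 84.6 F [-0.2 -0.7 -0.1]
[0.57, [599.37, 218.65, -2.22, 0.98], [311.6, 220.7], 6810]
{'red': [0.63, 674.88, 215.56, -2.51, 0.97, [673.7, 215.3]], 'white': [0.71, 670.3, 130.09, -3.54, 0.87, [668.4, 130.8]], 'black': [0.94, 666.06, 44.09, -2.66, 0.97, [665.1, 44.7]]}
```

View pics/w5.png

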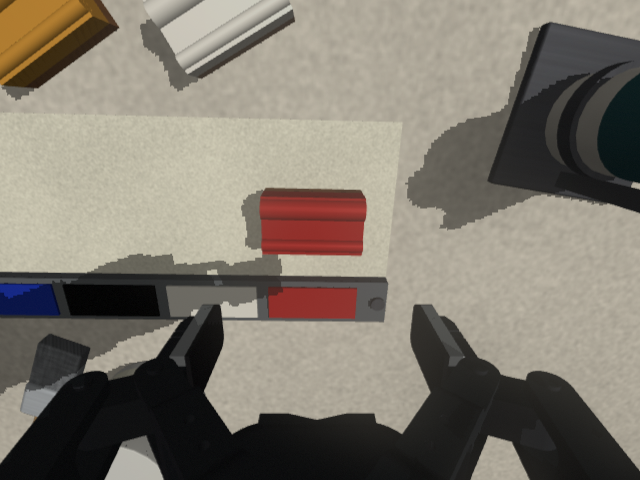

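Run:
```python
from h import *
t=target([674.9,215.6],-2.93,42.5+22.5+11); u=np.array([np.cos(np.radians(-2.93)),np.sin(np.radians(-2.93))])
print(t); s=t-48*u+[0,0.3]; print(s)
p,r=go(*s,100,87.07,50,n=2); p,r=go(*s,12,87.07,50,p,r)
```

```text
[598.99935253 219.48480546]
[551.06210149 222.23836681]
[[28.2,0.1,11.3,0.4,0.9,0.7,50.0],[28.0,-0.1,11.7,0.4,0.9,0.7,50.0]]
[[0.0,0.0,44.0,0.0,0.0,0.0,50.0],[0.0,0.0,44.0,0.0,0.0,0.0,50.0]]
```

Request:
jog_arm --deltas '[[[28,0,11,0.4,0.9,0.7,50],[28,0,11,0.4,0.9,0.7,50],[0,0,30,0,0,0,50],[0,0,30,0,0,0,50],[0,0,0,0,0,0,50]]]'

```text
clock: 16.9
eef_pos: [0.551, 0.2228, 0.0402]
tool_rot: [0.028, 1.0, 0.001, 0.002]
ft_force: [-0.9, 0.2, -0.4]
grip_width: 0.0499
```

Run:
```python
from h import *
st();go(551,221.5,8,87.07,50)
```

```text
t 16.9 p [551.  222.8  40.2] phi 86.8 tilt 0.29 w 49.9 F [-0.9  0.2 -0.4]
[[0.1,-1.4,32.2,0.2,0.2,-0.2,50.0]]
```

Request:
jog_arm --deltas '[[[0,-1.4,15,0.1,0.1,-0.2,50],[0,0,15,0,0,0,50],[0,0,1,0,0,0,50],[0,0,0,0,0,0,50]]]'

```text
clock: 17.3
eef_pos: [0.554, 0.2221, 0.0106]
tool_rot: [0.026, 1.0, 0.001, 0.003]
ft_force: [-0.2, 0.1, 0.9]
grip_width: 0.0499
```

Request:
jog_arm --deltas '[[[-8,0,0,0,0,0,50],[-10,0,0,0,0,0,50],[-10,0,0,0,0,0,50],[-8,0,0,0,0,0,50],[0,0,0,0,0,0,50]]]'

```text
clock: 17.8
eef_pos: [0.5962, 0.2208, 0.015]
tool_rot: [0.027, 1.0, 0.003, 0.007]
ft_force: [0.0, -0.1, -0.3]
grip_width: 0.0499
```

Run:
```python
from h import *
st();go(599,219.5,8,87.07,50)
```

```text
t 17.8 p [596.2 220.8  15. ] phi 87.0 tilt 0.81 w 49.9 F [ 0.  -0.1 -0.3]
[[-2.8,-1.2,7.0,0.3,0.7,-0.1,50.0]]
```

Request:
jog_arm --deltas '[[[-2,0,3,0.2,0.4,0,50],[-1,0,1,0,0,0,50],[-1,0,0,0,0,0,50],[0,0,0,0,0,0,50]]]'

```text
clock: 18.2
eef_pos: [0.5987, 0.2208, 0.0109]
tool_rot: [0.026, 1.0, 0.001, 0.001]
ft_force: [-0.0, 0.4, -1.0]
grip_width: 0.05
```

Request:
jog_arm --deltas '[[[-2,0,0,0,0,0,50],[-2,0,0,0,0,0,50],[0,0,0,0,0,0,50]]]'

```text
clock: 18.5
eef_pos: [0.5986, 0.2208, 0.0107]
tool_rot: [0.025, 1.0, 0.001, -0.003]
ft_force: [0.1, 0.0, -0.7]
grip_width: 0.0497
```

Request:
jog_arm --deltas '[[[-3,0,0,0,0,0,50],[4,0,0,0,0,0,50],[12,0,-15,0,0,0,60],[10,0,-40,0,0,0,85],[0,0,-40,0,0,0,85]]]'

```text
clock: 19.0
eef_pos: [0.5705, 0.2198, 0.1005]
tool_rot: [0.026, 1.0, -0.003, -0.01]
ft_force: [0.5, 0.5, 0.5]
grip_width: 0.0845
```

Request:
jog_arm --deltas '[[[0,0,0,0,0,0,85],[0,0,0,0,0,0,85]]]'

```text
clock: 19.2
eef_pos: [0.576, 0.2214, 0.1077]
tool_rot: [0.026, 1.0, -0.0, -0.002]
ft_force: [-0.4, 0.3, -0.4]
grip_width: 0.0847
```

Run:
```python
from h import *
st();M=model('wrist'); cv2.imwrite('pics/w6.png',camera('wrist')[:,:,::-1]); st()
print(find('sample_red','wrist',M=M)); print(tabs(M,('red','white','black')))
print(find('sample_white','wrist',M=M),find('sample_gold','wrist',M=M))
```

```text
t 19.2 p [576.  221.4 107.7] phi 87.0 tilt 0.26 w 84.7 F [-0.4  0.3 -0.4]
t 19.25 p [576.6 221.6 108.2] phi 87.0 tilt 0.18 w 85.2 F [ 1.2 -0.2  0.3]
[0.67, [632.43, 217.74, -2.98, 0.99], [315.2, 308.7], 6885]
{'red': [0.75, 682.61, 215.31, -3.06, 0.69, [677.9, 216.0]], 'white': [0.8, 672.4, 171.11, -3.98, 0.66, [670.8, 150.9]], 'black': [0.84, 665.56, 44.02, -2.96, 0.92, [663.6, 43.0]]}
[0.91, [458.1, 166.78, 26.07, 0.98], [216.2, 70.2], 11639] [0.58, [460.34, 47.74, 27.87, 0.99], [43.2, 83.1], 11454]
```

View pics/w6.png

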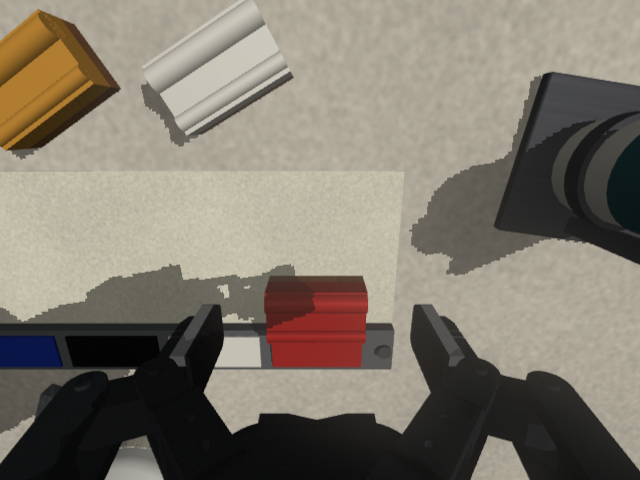

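Run:
```python
from h import *
go(458,166.8,100,116.5,85)
```

```text
[[28.4,-15.0,1.7,0.0,-0.1,-7.4,85.0],[30.1,-11.3,1.6,0.0,-0.1,-7.4,85.0],[31.3,-7.3,1.6,0.0,-0.1,-7.4,85.0],[32.0,-3.2,1.5,0.0,-0.1,-7.4,85.0]]
```

Request:
jog_arm --deltas '[[[28,-15,1,0,-0.1,-7.2,85],[30,-11.3,1,0,-0.1,-7.2,85],[31,-7.3,1,0,-0.1,-7.2,85],[29,-3.2,1,0,-0.1,-7,85],[0,0,0,0,0,0,85]]]'

```text
clock: 20.05
eef_pos: [0.4556, 0.165, 0.0967]
tool_rot: [-0.232, 0.973, -0.0, -0.005]
ft_force: [-0.0, -0.3, -0.6]
grip_width: 0.0851
```

Request:
jog_arm --deltas '[[[0,0,0,0,0,0,85]]]'

```text
clock: 20.15
eef_pos: [0.4555, 0.1649, 0.0967]
tool_rot: [-0.231, 0.973, -0.0, -0.005]
ft_force: [0.2, -0.3, -0.0]
grip_width: 0.0851
```

Run:
```python
from h import *
st();M=model('wrist'); camera('wrist');st()
f=find('sample_white','wrist',M=M);print(f);x,y,a,_=f[1];go(x,y,50,a+90,85)
```

```text
t 20.15 p [455.5 164.9  96.7] phi 116.8 tilt 0.58 w 85.1 F [ 0.2 -0.3 -0. ]
t 20.2 p [455.3 164.8  96.5] phi 116.8 tilt 0.64 w 84.7 F [ 0.  -0.6  0.1]
[0.68, [457.79, 167.24, 26.53, 0.98], [316.4, 255.5], 8360]
[[-1.5,0.5,23.3,0.0,-0.3,0.1,85.0],[-1.4,0.5,23.3,0.0,-0.3,0.1,85.0]]
```

Request:
jog_arm --deltas '[[[-1.5,0.5,23,0,-0.3,0.2,85],[0,0,23,0,-0.3,0,85],[0,0,0,0,0,0,85],[0,0,0,0,0,0,85]]]'

```text
clock: 20.65
eef_pos: [0.4632, 0.1689, 0.0508]
tool_rot: [-0.229, 0.973, 0.001, 0.004]
ft_force: [0.1, 0.2, 0.1]
grip_width: 0.0854
```

Run:
```python
from h import *
st();go(457.8,167.1,5,116.5,85,n=2)
```

```text
t 20.65 p [463.2 168.9  50.8] phi 116.5 tilt 0.44 w 85.4 F [0.1 0.2 0.1]
[[3.0,0.4,22.9,0.0,0.2,-0.0,85.0],[2.9,0.4,22.9,0.0,0.2,-0.0,85.0]]
```

Request:
jog_arm --deltas '[[[3.5,0.4,21,0,0.2,0,85],[3.5,0.4,19,0,0,0,85],[0,0,3,0,0,0,85],[0,0,0,0,0,0,85]]]'

```text
clock: 21.05
eef_pos: [0.4628, 0.169, 0.011]
tool_rot: [-0.229, 0.973, 0.001, 0.006]
ft_force: [-0.2, 0.2, -0.3]
grip_width: 0.0849
```

Request:
jog_arm --deltas '[[[0,0,0,0,0,0,65],[0,0,0,0,0,0,65],[0,0,0,0,0,0,65],[0,0,0,0,0,0,65]]]'

```text
clock: 21.45
eef_pos: [0.4661, 0.1702, 0.0153]
tool_rot: [-0.229, 0.973, 0.002, 0.009]
ft_force: [0.8, 0.5, -1.9]
grip_width: 0.0739
```

Run:
```python
from h import *
st();p,R0=get_obs()['eef_pos']*1e3,R.from_quat(get_obs()['tool_rot']);p=p+[0,0,55];p,r=go(592.1,133.7,45,87.07,65,p,R0)
```

```text
t 21.45 p [466.1 170.2  15.3] phi 116.4 tilt 1.1 w 73.9 F [ 0.8  0.5 -1.9]
[[-24.0,-22.2,6.8,0.1,0.3,7.3,65.0],[-26.7,-18.9,6.7,0.1,0.3,7.3,65.0],[-28.9,-15.4,6.6,0.1,0.3,7.3,65.0],[-30.7,-11.5,6.5,0.1,0.3,7.3,65.0]]
```

Request:
jog_arm --deltas '[[[0,0,0,0,-0.4,0,85],[2,0,4,0,-0.4,0,85],[2,0,4,0,-0.2,0,85],[2,0,4,0,0,0,85],[1,0,1,0,0,0,85]]]'

```text
clock: 21.95
eef_pos: [0.4603, 0.1672, 0.0017]
tool_rot: [-0.229, 0.973, 0.004, 0.019]
ft_force: [-1.1, -1.1, 0.0]
grip_width: 0.0848
```

Run:
```python
from h import *
st();go(458,167.1,3,116.5,85,n=1)
```

```text
t 21.95 p [460.3 167.2   1.7] phi 116.4 tilt 2.28 w 84.8 F [-1.1 -1.1  0. ]
[[2.0,0.9,-1.4,-0.1,2.3,-0.1,85.0]]
```

Request:
jog_arm --deltas '[[[1,0.5,0,0,2,0,85],[0,0,0.5,0,0.2,0,65],[0,0,0.5,0,0,0,65],[0,0,0.5,0,0,0,65],[0,0,0,0,0,0,65]]]'

```text
clock: 22.45
eef_pos: [0.4583, 0.1668, 0.0011]
tool_rot: [-0.228, 0.974, -0.0, 0.0]
ft_force: [0.7, 0.6, -1.4]
grip_width: 0.0748
```

Run:
```python
from h import *
st();p,R0=get_obs()['eef_pos']*1e3,R.from_quat(get_obs()['tool_rot']);p=p+[0,0,55];p,r=go(592.1,133.7,48,87.07,65,p,R0)
```

```text
t 22.45 p [458.3 166.8   1.1] phi 116.4 tilt 0.07 w 74.8 F [ 0.7  0.6 -1.4]
[[-26.3,-22.3,2.1,-0.0,0.0,7.3,65.0],[-28.9,-18.7,2.1,-0.0,0.0,7.3,65.0],[-31.1,-14.9,2.0,-0.0,0.0,7.3,65.0],[-32.7,-10.8,2.0,-0.0,0.0,7.3,65.0]]
```

Request:
jog_arm --deltas '[[[0,0,-10,0,0,0,65],[0,0,-25,0,0,0,65],[0,0,-20,0,0,0,65],[-26,-22,1,0,0,7.3,65],[-28,-18.7,1,0,0,7.3,65]]]'

```text
clock: 22.95
eef_pos: [0.5192, 0.1499, 0.0561]
tool_rot: [-0.101, 0.995, -0.001, -0.003]
ft_force: [1.0, 0.8, -1.0]
grip_width: 0.0745
```

Request:
jog_arm --deltas '[[[-30,-14.9,1,0,0,7.3,65],[-30,-10.8,1,0,0,7.3,65],[0,0,0,0,0,0,65],[0,0,0,0,0,0,65]]]'

```text
clock: 23.35
eef_pos: [0.5884, 0.1308, 0.0552]
tool_rot: [0.033, 0.999, -0.001, -0.001]
ft_force: [-0.6, -0.3, -2.3]
grip_width: 0.0749
```

Run:
```python
from h import *
st();M=model('wrist'); cv2.imwrite('pics/w7.png',camera('wrist')[:,:,::-1]); st()
print(find('sample_white','wrist',M=M,z0=get_obs()['eef_pos'][2]-.001));print(find('sample_red','wrist',M=M));
go(592.1,133.7,10,87.07,65)
```

```text
t 23.35 p [588.4 130.8  55.2] phi 86.2 tilt 0.11 w 74.9 F [-0.6 -0.3 -2.3]
t 23.4 p [588.5 130.8  55.3] phi 86.2 tilt 0.1 w 74.7 F [ 0.4  1.2 -1.1]
[0.77, [590.96, 130.25, -4.39, 0.97], [314.9, 329.3], 23250]
[0.77, [611.81, 223.46, -50.22, 0.75], [485.6, 318.5], 7591]
[[-4.5,2.8,45.4,-0.1,-0.1,-0.8,65.0]]
```

Request:
jog_arm --deltas '[[[-2,2.5,15,0,0,-0.8,65],[0,0,20,0,0,0,65],[0,0,12,0,0,0,65],[0,0,0,0,0,0,65],[0,0,0,0,0,0,65]]]'

```text
clock: 24.0
eef_pos: [0.586, 0.1357, 0.0052]
tool_rot: [0.022, 1.0, -0.001, -0.002]
ft_force: [0.6, -0.1, -1.2]
grip_width: 0.075
```

Run:
```python
from h import *
st();go(592.1,133.7,2,87.07,65,n=1)
```

```text
t 24.0 p [586.  135.7   5.2] phi 87.5 tilt 0.26 w 75.0 F [ 0.6 -0.1 -1.2]
[[-6.2,-1.7,3.2,-0.1,-0.2,0.4,65.0]]
```

Request:
jog_arm --deltas '[[[0,-1.6,1,0,-0.2,0.4,65],[0,-0.2,2,0,0,0,65],[0,0,0,0,0,0,65]]]'

```text
clock: 24.3
eef_pos: [0.5865, 0.1341, 0.0032]
tool_rot: [0.026, 1.0, -0.001, 0.001]
ft_force: [-1.1, -0.2, -0.9]
grip_width: 0.0748
```

Run:
```python
from h import *
st()
```

```text
t 24.3 p [586.5 134.1   3.2] phi 87.1 tilt 0.1 w 74.8 F [-1.1 -0.2 -0.9]
```

Request:
jog_arm --deltas '[[[0,0,2,0,0,0,65],[0,0,0,0,0,0,85],[0,0,0,0,0,0,85],[0,0,0,0,0,0,85],[0,0,-15,0,0,0,85]]]'

```text
clock: 24.8
eef_pos: [0.5866, 0.1339, 0.0164]
tool_rot: [0.026, 1.0, -0.001, 0.001]
ft_force: [0.0, 0.1, 0.0]
grip_width: 0.085
```

Request:
jog_arm --deltas '[[[0,0,-30,0,0,0,85],[6,0,-30,0,0,0,85],[6,0,-10,0,0,0,85],[0,0,0,0,0,0,85],[0,0,0,0,0,0,85]]]'

```text
clock: 25.3
eef_pos: [0.5751, 0.1348, 0.0896]
tool_rot: [0.026, 1.0, -0.0, 0.002]
ft_force: [-0.1, 0.8, -0.2]
grip_width: 0.0852
```

Run:
```python
from h import *
st();M=model('wrist'); cv2.imwrite('pics/w7.png',camera('wrist')[:,:,::-1]); st()
print(find('sample_white','wrist',M=M));print(find('sample_red','wrist',M=M));print(tabs(M,('white','black')))
t=target([670.5,129.7],-2.93); s=target([670.5,129.7],-2.93,42.5+33.5+56); print(t,s)
go(*s,50,87.07,50)
```

```text
t 25.3 p [575.1 134.8  89.6] phi 87.0 tilt 0.25 w 85.2 F [-0.1  0.8 -0.2]
t 25.35 p [574.8 134.8  89.2] phi 87.0 tilt 0.21 w 85.0 F [ 0.2 -0.6 -0.2]
[0.93, [589.87, 133.47, -3.51, 0.98], [314.1, 272.5], 8755]
[0.97, [631.9, 217.52, -3.5, 0.72], [435.3, 310.6], 6402]
{'white': [0.7, 670.35, 129.56, -3.09, 0.98, [669.2, 129.5]], 'black': [0.64, 669.65, 86.68, -5.71, 0.65, [667.2, 65.6]]}
[628.05555898 131.87242411] [538.67255966 136.4472937 ]
[[18.0,0.0,19.2,-0.0,0.1,-0.0,50.0],[18.0,0.0,19.3,-0.0,0.1,-0.0,50.0]]
```

View pics/w7.png

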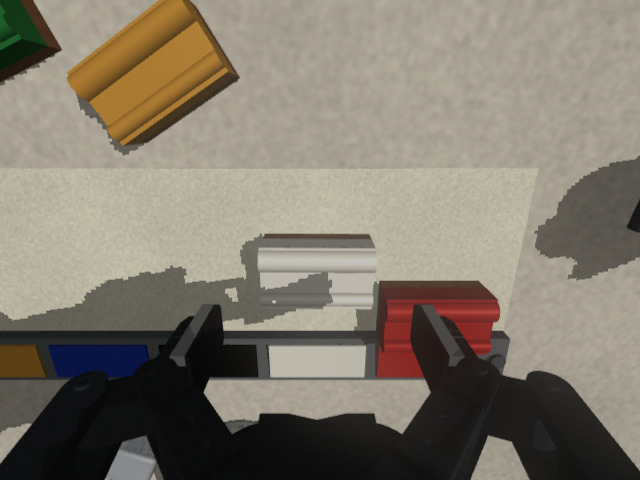

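Request:
jog_arm --deltas '[[[17,0,15,0,0,0,50],[17,0,20,0,0,0,50],[0,0,25,0,0,0,50],[0,0,15,0,0,0,50],[0,0,0,0,0,0,50]]]'

```text
clock: 26.05
eef_pos: [0.5389, 0.1359, 0.0082]
tool_rot: [0.026, 1.0, -0.001, -0.001]
ft_force: [-0.8, -0.0, 0.5]
grip_width: 0.0498
```

Run:
```python
from h import *
st();go(541,136.2,8,87.07,50)
```

```text
t 26.05 p [538.9 135.9   8.2] phi 87.0 tilt 0.12 w 49.8 F [-0.8 -0.   0.5]
[[-2.1,0.4,0.2,-0.1,-0.1,-0.1,50.0]]
```

Request:
jog_arm --deltas '[[[-10,0,0.5,0,0,0,50],[-10,0,1,0,0,0,50],[-10,0,1,0,0,0,50],[-9,0,1,0,0,0,50],[-6,0,1,0,0,0,50]]]'

```text
clock: 26.55
eef_pos: [0.5891, 0.1337, 0.0057]
tool_rot: [0.026, 1.0, -0.001, 0.001]
ft_force: [-0.9, 1.1, 1.2]
grip_width: 0.0499
```

Request:
jog_arm --deltas '[[[-3,0,0.5,0,0,0,50],[-2,0,0,0,0,0,50],[0,0,0,0,0,0,50]]]'

```text
clock: 26.85
eef_pos: [0.5942, 0.1334, 0.0054]
tool_rot: [0.026, 1.0, -0.0, -0.001]
ft_force: [-0.1, -0.2, 0.4]
grip_width: 0.0495
```

Run:
```python
from h import *
st();go(594.6,133.5,8,87.07,50)
```

```text
t 26.85 p [594.2 133.4   5.4] phi 87.0 tilt 0.08 w 49.5 F [-0.1 -0.2  0.4]
[[-0.4,0.1,-2.6,-0.0,-0.1,-0.1,50.0]]
```

Request:
jog_arm --deltas '[[[-2,0,0,0,0,0,50],[-3,0,0,0,0,0,50]]]'

```text
clock: 27.05
eef_pos: [0.5942, 0.1334, 0.0051]
tool_rot: [0.026, 1.0, -0.0, -0.006]
ft_force: [-9.4, 0.6, 8.2]
grip_width: 0.05
```

Request:
jog_arm --deltas '[[[4,0,0,0,0,0,50],[15,0,-10,0,0,0,60],[20,0,-40,0,0,0,85],[0,0,-40,0,0,0,85],[0,0,0,0,0,0,85]]]'

```text
clock: 27.55
eef_pos: [0.5554, 0.1352, 0.0969]
tool_rot: [0.026, 1.0, -0.001, -0.005]
ft_force: [1.5, 0.2, 0.3]
grip_width: 0.0851
```

Run:
```python
from h import *
st();M=model('wrist'); camera('wrist'); st()
print(find('sample_white','wrist',M=M));print(find('sample_red','wrist',M=M));f=find('sample_gold','wrist',M=M);print(f)
go(f[1][0],f[1][1],90,f[1][2]+90,85)
```

```text
t 27.55 p [555.4 135.2  96.9] phi 87.0 tilt 0.53 w 85.1 F [1.5 0.2 0.3]
t 27.6 p [553.7 134.8  94.5] phi 87.0 tilt 0.77 w 84.7 F [-0.4 -0.6 -0.2]
[0.69, [628.58, 132.25, -2.6, 0.98], [313.8, 335.7], 7380]
[0.81, [632.17, 217.46, -2.84, 0.56], [406.0, 326.7], 4477]
[0.91, [460.36, 47.52, 28.31, 0.98], [169.8, 112.8], 12183]
[[21.5,-22.8,0.6,0.0,-0.3,-7.8,85.0],[24.4,-19.6,0.5,0.0,-0.3,-7.8,85.0],[26.8,-16.1,0.4,0.0,-0.3,-7.8,85.0],[28.8,-12.3,0.2,0.0,-0.3,-7.8,85.0]]
```

Request:
jog_arm --deltas '[[[21.5,-22.5,0.5,0,-0.2,-7.5,85],[24,-19.6,0.5,0,-0.2,-7.6,85],[26,-16,0.5,0,-0.2,-7.6,85],[26,-12,0.5,0,-0.2,-7.6,85],[0,0,0,0,0,0,85]]]'

```text
clock: 28.25
eef_pos: [0.4574, 0.0466, 0.0815]
tool_rot: [-0.248, 0.969, 0.001, -0.01]
ft_force: [-0.0, -0.9, -0.6]
grip_width: 0.085
```

Request:
jog_arm --deltas '[[[0,0,0,0,0,0,85]]]'

```text
clock: 28.35
eef_pos: [0.457, 0.0463, 0.0807]
tool_rot: [-0.246, 0.969, 0.001, -0.011]
ft_force: [0.2, -1.0, -0.7]
grip_width: 0.0852
```

Run:
```python
from h import *
st();M=model('wrist'); camera('wrist');st()
f=find('sample_gold','wrist',M=M);print(f,find('sample_green','wrist',M=M));x,y,a,_=f[1];go(x,y,40,a+90,85)
```

```text
t 28.35 p [457.   46.3  80.7] phi 118.5 tilt 1.21 w 85.2 F [ 0.2 -1.  -0.7]
t 28.4 p [456.7  46.3  80.5] phi 118.6 tilt 1.27 w 85.2 F [-0.1  1.1 -0.4]
[0.64, [460.07, 48.19, 28.13, 0.99], [315.8, 263.7], 9633] [0.88, [432.8, -58.92, 19.81, 0.96], [174.5, 148.6], 12040]
[[-3.2,-0.2,41.0,0.4,-1.1,0.5,85.0]]
```

Request:
jog_arm --deltas '[[[-2,0,20,0.4,-1.1,0.4,85],[0,0,21,0,0,0,85],[0,0,0,0,0,0,85],[0,0,0,0,0,0,85]]]'

```text
clock: 28.9
eef_pos: [0.4644, 0.0506, 0.0396]
tool_rot: [-0.245, 0.97, -0.0, 0.003]
ft_force: [0.1, 0.8, -0.2]
grip_width: 0.085
```

Run:
```python
from h import *
st();go(460.1,48,2,118.1,85,n=3)
```

```text
t 28.9 p [464.4  50.6  39.6] phi 118.3 tilt 0.33 w 85.0 F [ 0.1  0.8 -0.2]
[[1.7,-0.0,12.5,-0.0,0.1,0.1,85.0],[1.7,-0.1,12.5,-0.0,0.1,0.1,85.0],[1.7,-0.1,12.5,-0.0,0.1,0.1,85.0]]
```

Request:
jog_arm --deltas '[[[2.5,0,13,0,0.2,0,85],[2,0,13,0,0.1,0,85],[2,0,10,0,0,0,85],[0,0,2,0,0,0,85],[0,0,0,0,0,0,85]]]'

```text
clock: 29.4
eef_pos: [0.4642, 0.0492, 0.0043]
tool_rot: [-0.245, 0.969, -0.002, 0.004]
ft_force: [0.5, -0.4, 0.2]
grip_width: 0.0852
```

Run:
```python
from h import *
st();go(460.1,48,2,118.1,85,n=1)
```

```text
t 29.4 p [464.2  49.2   4.3] phi 118.4 tilt 0.52 w 85.2 F [ 0.5 -0.4  0.2]
[[4.2,0.9,2.2,-0.3,0.4,0.3,85.0]]
```

Request:
jog_arm --deltas '[[[2,0.9,2,-0.3,0.4,0.3,85],[1,0,0.5,0,0,0,65],[0,0,0.5,0,0,0,65],[0,0,0.5,0,0,0,65],[0,0,0,0,0,0,65]]]'

```text
clock: 29.9
eef_pos: [0.4625, 0.0488, 0.0033]
tool_rot: [-0.242, 0.97, 0.0, 0.002]
ft_force: [0.3, 0.4, -1.1]
grip_width: 0.0748
```

Request:
jog_arm --deltas '[[[0,0,-10,0,0,0,65],[0,0,-25,0,0,0,65],[0,0,-25,0,0,0,65],[0,0,0,0,0,0,65]]]'

```text
clock: 30.3
eef_pos: [0.4612, 0.0485, 0.065]
tool_rot: [-0.242, 0.97, 0.0, 0.0]
ft_force: [2.1, 0.2, -1.5]
grip_width: 0.0745
```

Run:
```python
from h import *
st();go(578.9,-124,65,87.07,65)
```

```text
t 30.3 p [461.2  48.5  65. ] phi 118.0 tilt 0.05 w 74.5 F [ 2.1  0.2 -1.5]
[[-4.6,-41.5,-0.0,0.0,0.0,6.2,65.0],[-9.0,-40.8,-0.0,0.0,0.0,6.2,65.0],[-13.4,-39.6,-0.0,0.0,0.0,6.2,65.0],[-17.5,-37.9,-0.0,0.0,0.0,6.2,65.0],[-21.5,-35.8,-0.0,0.0,0.0,6.2,65.0]]
```

Request:
jog_arm --deltas '[[[-4.6,-41,0,0,0,6.2,65],[-9,-40,0,0,0,6.2,65],[-13,-39,0,0,0,6.2,65],[-17,-37,0,0,0,6.2,65],[-18,-31,0,0,0,6.2,65]]]'

```text
clock: 30.8
eef_pos: [0.573, -0.1179, 0.0627]
tool_rot: [0.031, 1.0, 0.002, -0.002]
ft_force: [0.4, 0.0, -1.2]
grip_width: 0.0746
```

Request:
jog_arm --deltas '[[[0,0,0,0,0,0,65],[0,0,0,0,0,0,65]]]'

```text
clock: 31.0
eef_pos: [0.5747, -0.1225, 0.0605]
tool_rot: [0.035, 0.999, 0.001, -0.001]
ft_force: [-1.0, -0.2, -1.0]
grip_width: 0.0748
```

Run:
```python
from h import *
st();M=model('wrist'); camera('wrist');st()
print(find('sample_gold','wrist',M=M,z0=get_obs()['eef_pos'][2]-.002),tabs(M,('gold','blue','green')))
go(578.9,-124,20,87.07,65)
```

```text
t 31.0 p [ 574.7 -122.5   60.5] phi 86.0 tilt 0.19 w 74.8 F [-1.  -0.2 -1. ]
t 31.05 p [ 574.6 -122.5   60.6] phi 86.1 tilt 0.17 w 74.4 F [ 0.1 -0.4 -1.7]
[0.76, [571.68, -122.75, -4.03, 0.97], [316.2, 318.6], 23197] {'gold': [0.84, 677.6, -129.08, -4.07, 0.44, [666.2, -129.1]], 'green': [0.8, 679.86, -163.02, -18.68, 0.32, [655.6, -201.1]]}
[[-4.5,-2.9,41.7,0.1,-0.1,-0.9,65.0]]
```

Request:
jog_arm --deltas '[[[0,-1.4,15,0,-0.1,-0.9,65],[0,0,20,0,0,0,65],[0,0,18,0,0,0,65],[0,0,0,0,0,0,65],[0,0,0,0,0,0,65]]]'

```text
clock: 31.75
eef_pos: [0.5747, -0.1176, 0.0102]
tool_rot: [0.021, 1.0, 0.001, 0.002]
ft_force: [1.6, -0.2, -0.8]
grip_width: 0.0743
```

Run:
```python
from h import *
st();p=get_obs()['eef_pos']*1e3; go(p[0],-125.8+(614.9-p[0])*.0512,2.5,87.07,65,n=1)
```

```text
t 31.75 p [ 574.7 -117.6   10.2] phi 87.6 tilt 0.22 w 74.3 F [ 1.6 -0.2 -0.8]
[[-0.2,-6.1,7.7,0.1,0.2,0.5,65.0]]
```

Request:
jog_arm --deltas '[[[0,-4,3,0,0.2,0.5,65],[0,-2,3,0,0,0,65],[0,0,1,0,0,0,65],[0,0,0,0,0,0,65]]]'

```text
clock: 32.15
eef_pos: [0.5764, -0.1239, 0.0059]
tool_rot: [0.025, 1.0, 0.0, 0.002]
ft_force: [-0.0, 0.5, -0.8]
grip_width: 0.0744
```

Run:
```python
from h import *
st();p=get_obs()['eef_pos']*1e3; go(p[0],-125.8+(614.9-p[0])*.0512,2.5,87.07,65,n=1)
```

```text
t 32.15 p [ 576.4 -123.9    5.9] phi 87.1 tilt 0.27 w 74.4 F [-0.   0.5 -0.8]
[[0.0,0.1,3.4,0.0,0.3,0.0,65.0]]
```

Request:
jog_arm --deltas '[[[0,0,2.5,0,0.2,0,65],[0,0,1.5,0,0,0,65],[0,0,0,0,0,0,85],[0,0,0,0,0,0,85],[0,0,0,0,0,0,85]]]'

```text
clock: 32.65
eef_pos: [0.5779, -0.1244, 0.0039]
tool_rot: [0.025, 1.0, -0.0, 0.002]
ft_force: [0.4, 0.9, 0.6]
grip_width: 0.0852
```

Request:
jog_arm --deltas '[[[0,0,-15,0,0,0,85],[0,0,-30,0,0,0,85],[4,0,-35,0,0,0,85],[0,0,-10,0,0,0,85],[0,0,0,0,0,0,85]]]'

```text
clock: 33.15
eef_pos: [0.5726, -0.1239, 0.0949]
tool_rot: [0.025, 1.0, 0.0, 0.001]
ft_force: [-1.0, -0.2, -0.0]
grip_width: 0.0849
```

Request:
jog_arm --deltas '[[[0,0,0,0,0,0,85]]]'

```text
clock: 33.25
eef_pos: [0.5726, -0.1239, 0.0944]
tool_rot: [0.025, 1.0, 0.0, 0.001]
ft_force: [0.3, 0.1, -0.5]
grip_width: 0.0852
```

Run:
```python
from h import *
st();M=model('wrist'); cv2.imwrite('pics/w8.png',camera('wrist')[:,:,::-1]); st()
print(find('sample_gold','wrist',M=M),tabs(M,('gold','blue','green')))
go(531,-121.5,85,87.07,50)
```

```text
t 33.25 p [ 572.6 -123.9   94.4] phi 87.1 tilt 0.08 w 85.2 F [ 0.3  0.1 -0.5]
t 33.3 p [ 572.3 -123.9   94.1] phi 87.1 tilt 0.05 w 85.2 F [ 0.1 -0.6 -1.2]
[0.75, [574.77, -124.23, -2.86, 0.98], [316.7, 255.4], 8403] {'gold': [0.81, 656.99, -127.79, -3.22, 0.96, [655.7, -127.4]], 'blue': [0.68, 683.21, -65.97, 87.02, 0.6, [658.9, -58.8]], 'green': [0.58, 676.9, -191.9, 86.68, 0.63, [652.0, -196.3]]}
[[40.8,0.2,8.5,0.1,-0.1,0.0,50.0]]
```

View pics/w8.png

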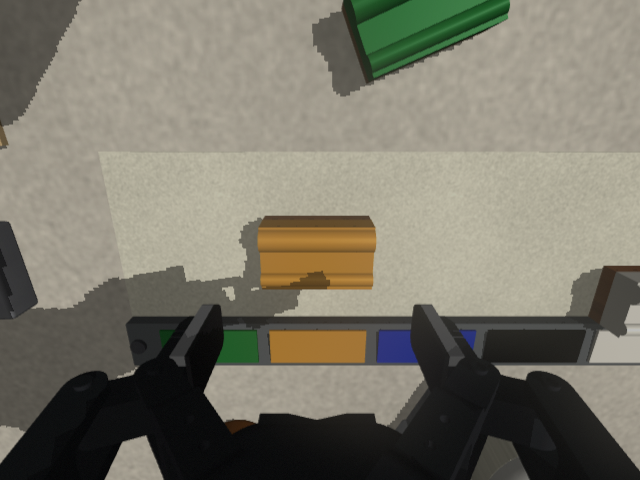

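Run:
```python
from h import *
cv2.imwrite('pics/t2.png',cv2.resize(camera('top')[180:360,180:540,::-1],None,fx=2,fy=2))
for c in('white','red','gold','green'): print(c,find('sample_'+c,'top'))
```

```text
white [0.86, [628.98, 132.39, -2.29, 0.96], [258.7, 234.1], 649]
red [0.73, [774.29, -211.17, 49.24, 0.71], [399.0, 175.2], 512]
gold [0.42, [526.64, -93.0, 81.35, 0.13], [352.9, 262.0], 51]
green [0.97, [433.48, -58.95, 19.91, 0.94], [337.2, 312.7], 624]
```

View pics/t2.png

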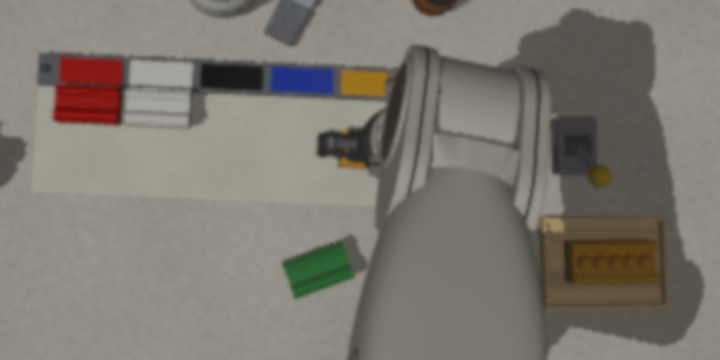

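Request:
jog_arm --deltas '[[[20,0.2,15,0,0,0,50],[20,0.2,22,0,0,0,50],[0,0,28,0,0,0,50],[0,0,18,0,0,0,50],[0,0,0,0,0,0,50]]]'

```text
clock: 34.25
eef_pos: [0.5331, -0.1217, 0.0103]
tool_rot: [0.025, 1.0, -0.0, 0.003]
ft_force: [-0.6, 0.2, -0.3]
grip_width: 0.0498
```

Run:
```python
from h import *
st();go(581,-124,8,87.07,50)
```

```text
t 34.25 p [ 533.1 -121.7   10.3] phi 87.1 tilt 0.3 w 49.8 F [-0.6  0.2 -0.3]
[[-24.0,0.1,1.3,-0.0,0.1,0.0,50.0],[-24.0,0.1,1.2,-0.0,0.1,0.0,50.0]]
```

Request:
jog_arm --deltas '[[[-10,0,1,0,0.1,0,50],[-10,0.1,1,0,0,0,50],[-10,0.1,1,0,0,0,50],[-9,0.1,1,0,0,0,50],[-4,0,0.5,0,0,0,50]]]'

```text
clock: 34.75
eef_pos: [0.5812, -0.1242, 0.0097]
tool_rot: [0.025, 1.0, -0.001, 0.003]
ft_force: [-9.3, -0.0, 6.6]
grip_width: 0.0499
```

Request:
jog_arm --deltas '[[[-2,0,0,0,0,0,50],[-1,0,0,0,0,0,50],[0,0,0,0,0,0,50],[-3,0,0,0,0,0,50]]]'

```text
clock: 35.15
eef_pos: [0.5811, -0.1243, 0.0098]
tool_rot: [0.026, 1.0, -0.001, -0.005]
ft_force: [-15.0, 0.5, 8.2]
grip_width: 0.0501
```

Run:
```python
from h import *
st();go(580.9,-124,8,87.07,50)
```

```text
t 35.15 p [ 581.1 -124.3    9.8] phi 87.1 tilt 0.63 w 50.1 F [-15.    0.5   8.2]
[[0.2,0.2,1.8,-0.1,-0.6,-0.0,50.0]]
```

Flush contact. Back off and look; then to green.

Request:
jog_arm --deltas '[[[4,0,0,0,0,0,50],[15,0,-10,0,0,0,60],[20,0,-40,0,0,0,85],[0,0,-40,0,0,0,85],[0,0,0,0,0,0,85]]]'

```text
clock: 35.65
eef_pos: [0.5472, -0.1225, 0.1046]
tool_rot: [0.025, 1.0, -0.001, -0.0]
ft_force: [1.7, 0.3, -0.2]
grip_width: 0.0849
```

Run:
```python
from h import *
st();M=model('wrist'); camera('wrist'); st()
print(find('sample_gold','wrist',M=M),find('sample_green','wrist',M=M),tabs(M,('gold',)))
f=find('sample_green','wrist',M=M)[1]; go(f[0],f[1],80,f[2]+90,85)
```

```text
t 35.65 p [ 547.2 -122.5  104.6] phi 87.1 tilt 0.13 w 84.9 F [ 1.7  0.3 -0.2]
t 35.7 p [ 545.7 -122.1  102.3] phi 87.1 tilt 0.24 w 84.9 F [-0.   0.6 -0.4]
[0.69, [614.95, -126.78, -2.77, 0.97], [316.4, 322.7], 6886] [0.84, [432.21, -58.3, 19.5, 0.97], [414.8, 62.5], 11836] {'gold': [0.81, 666.08, -128.09, -2.61, 0.72, [660.8, -128.0]]}
[[37.4,19.1,6.2,0.1,-0.3,-7.5,85.0],[34.6,23.8,6.0,0.1,-0.3,-7.5,85.0],[31.3,28.1,5.8,0.1,-0.3,-7.5,85.0]]
```

Request:
jog_arm --deltas '[[[37,19,5,0,-0.2,-7.5,85],[34,23,5,0,-0.2,-7.5,85],[29,26,5,0,-0.2,-7.5,85],[0,0,0,0,0,0,85],[0,0,0,0,0,0,85]]]'

```text
clock: 36.4
eef_pos: [0.4282, -0.0589, 0.0748]
tool_rot: [-0.178, 0.984, 0.004, -0.008]
ft_force: [1.0, -1.5, -0.2]
grip_width: 0.0853
```

Request:
jog_arm --deltas '[[[0,0,0,0,0,0,85]]]'

```text
clock: 36.5
eef_pos: [0.4282, -0.0589, 0.0742]
tool_rot: [-0.178, 0.984, 0.004, -0.009]
ft_force: [-0.1, -0.1, -0.7]
grip_width: 0.0848
```

Run:
```python
from h import *
st();M=model('wrist'); camera('wrist');st()
f=find('sample_green','wrist',M=M);print(f);x,y,a,_=f[1];go(x,y,40,a+90,85)
```

```text
t 36.5 p [428.2 -58.9  74.2] phi 110.4 tilt 1.08 w 84.8 F [-0.1 -0.1 -0.7]
t 36.55 p [429.  -59.1  74.4] phi 110.4 tilt 1.01 w 85.0 F [ 1.4  0.  -0.2]
[0.67, [432.21, -58.69, 19.71, 0.98], [312.3, 269.4], 10055]
[[-3.2,-0.8,34.7,0.6,-0.8,0.7,85.0]]
```

Request:
jog_arm --deltas '[[[-2,-0.7,17,0.6,-0.8,0.7,85],[0,0,18,0,0,0,85],[0,0,0,0,0,0,85],[0,0,0,0,0,0,85]]]'

```text
clock: 37.0
eef_pos: [0.4381, -0.0612, 0.0402]
tool_rot: [-0.17, 0.986, -0.002, 0.004]
ft_force: [-0.4, 0.4, 0.3]
grip_width: 0.0851
```

Run:
```python
from h import *
st();go(432.2,-58.7,2,109.7,85,n=3)
```

```text
t 37.0 p [438.1 -61.2  40.2] phi 109.5 tilt 0.48 w 85.1 F [-0.4  0.4  0.3]
[[1.7,1.5,12.7,-0.1,0.1,-0.1,85.0],[1.6,1.5,12.7,-0.1,0.1,-0.1,85.0],[1.6,1.5,12.7,-0.1,0.1,-0.1,85.0]]
```

Request:
jog_arm --deltas '[[[5,4,0,-0.2,0.3,0,85],[0,0,0,0,0,0,85],[2,0.5,10,0,0,0,85],[0,0,0,0,0,0,85]]]'

```text
clock: 37.4
eef_pos: [0.432, -0.0598, 0.0317]
tool_rot: [-0.169, 0.986, -0.001, 0.003]
ft_force: [-0.4, -0.3, -0.3]
grip_width: 0.0849
```

Run:
```python
from h import *
st();go(432.2,-58.7,2,109.7,85,n=3)
```

```text
t 37.4 p [432.  -59.8  31.7] phi 109.5 tilt 0.35 w 84.9 F [-0.4 -0.3 -0.3]
[[-0.1,0.3,9.9,-0.1,0.1,-0.1,85.0],[-0.1,0.3,9.9,-0.1,0.1,-0.1,85.0],[-0.2,0.3,9.9,-0.1,0.1,-0.1,85.0]]
```

Request:
jog_arm --deltas '[[[1,0.6,10,-0.1,0.1,-0.1,85],[1,0.5,11,0,0,0,85],[1,0.4,10,0,0,0,85],[0,0,0,0,0,0,85]]]'

```text
clock: 37.8
eef_pos: [0.4286, -0.0593, -0.0015]
tool_rot: [-0.17, 0.985, -0.0, 0.002]
ft_force: [-1.3, -0.0, -0.1]
grip_width: 0.0849
```

Request:
jog_arm --deltas '[[[0,0,1,0,0,0,65],[0,0,0.5,0,0,0,65],[0,0,0.5,0,0,0,65],[0,0,0,0,0,0,65]]]'

```text
clock: 38.2
eef_pos: [0.4288, -0.0594, -0.0019]
tool_rot: [-0.17, 0.985, -0.0, 0.002]
ft_force: [0.7, 0.1, -2.3]
grip_width: 0.0752
```

Run:
```python
from h import *
st();p,R0=get_obs()['eef_pos']*1e3,R.from_quat(get_obs()['tool_rot']);p=p+[0,0,58]
tg=np.array([657,-127.8])-86*np.array([.0511,.9987]); t=target(tg,-2.93); s=target(tg,-2.93,42.5+38); print(tg,t,s)
go(*s,62,87.07,65,p,R0)
```

```text
t 38.2 p [428.8 -59.4  -1.9] phi 109.6 tilt 0.27 w 75.2 F [ 0.7  0.1 -2.3]
[ 652.6054 -213.6882] [ 610.16095898 -211.51577589] [ 572.21063524 -209.57337316]
[[-16.9,-37.9,-1.0,-0.0,0.1,4.5,65.0],[-19.9,-36.5,-1.1,-0.0,0.1,4.5,65.0],[-22.7,-34.8,-1.1,-0.0,0.1,4.5,65.0],[-25.3,-32.9,-1.1,-0.0,0.1,4.5,65.0],[-27.8,-30.8,-1.1,-0.0,0.1,4.5,65.0]]
```

Request:
jog_arm --deltas '[[[0,0,-10,0,0,0,65],[0,0,-25,0,0,0,65],[0,0,-25,0,0,0,65],[-16.5,-37.5,0,0,0,4.5,65],[-19,-36,0,0,0,4.5,65]]]'

```text
clock: 38.7
eef_pos: [0.4807, -0.1168, 0.0616]
tool_rot: [-0.093, 0.996, 0.001, -0.001]
ft_force: [1.0, 0.0, -0.7]
grip_width: 0.0749
```

Request:
jog_arm --deltas '[[[-22,-34,0,0,0,4.5,65],[-24,-32,0,0,0,4.5,65],[-24,-26,0,0,0,4.5,65],[0,0,0,0,0,0,65],[0,0,0,0,0,0,65]]]'

```text
clock: 39.2
eef_pos: [0.5672, -0.2084, 0.0643]
tool_rot: [0.032, 0.999, 0.0, 0.002]
ft_force: [-0.3, 0.6, -2.5]
grip_width: 0.0749
```

Request:
jog_arm --deltas '[[[0,0,0,0,0,0,65]]]'

```text
clock: 39.3
eef_pos: [0.5666, -0.2081, 0.0642]
tool_rot: [0.032, 1.0, 0.0, 0.002]
ft_force: [0.1, 0.9, -1.2]
grip_width: 0.0748
```

Run:
```python
from h import *
st();M=model('wrist'); camera('wrist');st()
print(find('sample_green','wrist',M=M,z0=get_obs()['eef_pos'][2]+.002))
go(572.2,-209.6,20,87.07,65)
```

```text
t 39.3 p [ 566.6 -208.1   64.2] phi 86.4 tilt 0.21 w 74.8 F [ 0.1  0.9 -1.2]
t 39.35 p [ 566.2 -207.7   64.2] phi 86.4 tilt 0.18 w 75.0 F [-1.2  0.2 -2.2]
[0.68, [601.07, -64.54, -81.59, 0.24], [633.2, 373.6], 571]
[[-6.0,-1.7,44.3,0.0,0.2,-0.7,65.0]]
```

Request:
jog_arm --deltas '[[[-4,-2,15,0,0.2,-0.7,65],[0,0,20,0,0,0,65],[0,0,20,0,0,0,65],[0,0,2,0,0,0,65],[0,0,0,0,0,0,65]]]'

```text
clock: 39.9
eef_pos: [0.569, -0.2066, 0.0042]
tool_rot: [0.021, 1.0, 0.001, -0.001]
ft_force: [-0.5, 0.3, -1.9]
grip_width: 0.0751
```

Run:
```python
from h import *
st();p=get_obs()['eef_pos']*1e3; go(p[0],-211.5+(610.2-p[0])*.0512,-1,87.07,65,n=1)
```

```text
t 39.9 p [ 569.  -206.6    4.2] phi 87.5 tilt 0.12 w 75.1 F [-0.5  0.3 -1.9]
[[-0.1,-2.8,5.2,0.1,-0.1,0.5,65.0]]
```

Request:
jog_arm --deltas '[[[0,-2.8,2,0,0,0.5,65],[0,-0.3,2,0,0,0,65],[0,0,1,0,0,0,65],[0,0,0,0,0,0,65]]]'

```text
clock: 40.3
eef_pos: [0.5702, -0.2101, 0.001]
tool_rot: [0.026, 1.0, 0.0, 0.001]
ft_force: [0.1, 0.2, -2.3]
grip_width: 0.075
```

Run:
```python
from h import *
st();p=get_obs()['eef_pos']*1e3; go(p[0],-211.5+(610.2-p[0])*.0512,-1.5,87.07,65,n=1)
```

```text
t 40.3 p [ 570.2 -210.1    1. ] phi 87.0 tilt 0.07 w 75.0 F [ 0.1  0.2 -2.3]
[[0.0,0.7,2.5,0.0,0.1,-0.0,65.0]]
```

Request:
jog_arm --deltas '[[[0,0.7,1.5,0,0,0,65],[0,0,1,0,0,0,65],[0,0,0,0,0,0,85],[0,0,0,0,0,0,85],[0,0,0,0,0,0,85]]]'

```text
clock: 40.8
eef_pos: [0.5719, -0.2101, 0.0004]
tool_rot: [0.026, 1.0, -0.001, 0.003]
ft_force: [-0.8, -0.6, -0.5]
grip_width: 0.0851
```

Request:
jog_arm --deltas '[[[0,0,-15,0,0,0,85],[0,0,-30,0,0,0,85],[4,0,-35,0,0,0,85],[0,0,-10,0,0,0,85],[0,0,0,0,0,0,85]]]'

```text
clock: 41.3
eef_pos: [0.5669, -0.2096, 0.0925]
tool_rot: [0.026, 1.0, -0.0, 0.002]
ft_force: [0.9, -0.4, -0.9]
grip_width: 0.0846
```

Request:
jog_arm --deltas '[[[0,0,0,0,0,0,85]]]'

```text
clock: 41.4
eef_pos: [0.567, -0.2095, 0.0923]
tool_rot: [0.026, 1.0, -0.0, 0.002]
ft_force: [0.3, 0.3, 0.9]
grip_width: 0.085
```

Run:
```python
from h import *
st();M=model('wrist'); cv2.imwrite('pics/w9.png',camera('wrist')[:,:,::-1]); st()
print(find('sample_green','wrist',M=M),find('sample_gold','wrist',M=M),tabs(M,('green','blue')))
go(526,-208,85,87.07,50)
```

```text
t 41.4 p [ 567.  -209.5   92.3] phi 87.1 tilt 0.24 w 85.0 F [0.3 0.3 0.9]
t 41.45 p [ 566.7 -209.5   91.9] phi 87.0 tilt 0.19 w 85.1 F [-0.1  0.5  0.8]
[0.86, [574.8, -210.53, -3.56, 0.97], [315.3, 260.2], 8505] [0.62, [614.88, -126.7, -2.78, 0.82], [439.0, 301.5], 7181] {'green': [0.64, 652.82, -213.65, -2.99, 0.98, [651.9, -213.6]], 'blue': [0.56, 661.86, -41.71, -2.97, 0.96, [660.6, -41.7]]}
[[40.1,-0.8,6.0,0.0,0.1,-0.0,50.0]]
```

View pics/w9.png

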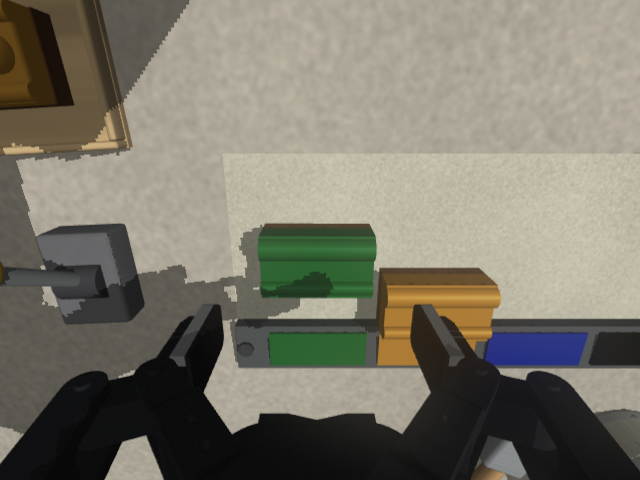

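Request:
jog_arm --deltas '[[[20,0,15,0,0,0,50],[20,0,22,0,0,0,50],[0,0,28,0,0,0,50],[0,0,16,0,0,0,50],[0,0,0,0,0,0,50]]]'

```text
clock: 42.15
eef_pos: [0.5236, -0.2064, 0.0044]
tool_rot: [0.026, 1.0, 0.001, -0.001]
ft_force: [-0.5, -0.2, -0.3]
grip_width: 0.05
```

Run:
```python
from h import *
st();go(576.6,-209.7,8,87.07,50)
```

```text
t 42.15 p [ 523.6 -206.4    4.4] phi 87.1 tilt 0.15 w 50.0 F [-0.5 -0.2 -0.3]
[[-26.5,-0.3,-1.8,0.0,-0.1,-0.0,50.0],[-26.5,-0.3,-1.8,0.0,-0.1,-0.0,50.0]]
```

Request:
jog_arm --deltas '[[[-10,0,-1,0,0,0,50],[-10,0,0,0,0,0,50],[-10,0.4,0.5,0,0,0,50],[-9,0.4,1,0,0,0,50],[-7,0.4,1,0,0,0,50]]]'

```text
clock: 42.65
eef_pos: [0.5748, -0.2083, 0.0053]
tool_rot: [0.026, 1.0, 0.0, -0.0]
ft_force: [-1.7, -0.7, 1.1]
grip_width: 0.0502
```

Request:
jog_arm --deltas '[[[-3,0.2,0,0,0,0,50],[-2,0,0,0,0,0,50],[-1,0,0,0,0,0,50],[-3,0,0,0,0,0,50]]]'

```text
clock: 43.05
eef_pos: [0.5765, -0.2083, 0.0054]
tool_rot: [0.026, 1.0, -0.0, -0.009]
ft_force: [-12.2, 0.2, 8.7]
grip_width: 0.0501
```

Run:
```python
from h import *
st();go(576.6,-209.7,8,87.07,50)
```

```text
t 43.05 p [ 576.5 -208.3    5.4] phi 87.0 tilt 1.05 w 50.1 F [-12.2   0.2   8.7]
[[-0.1,-1.4,-2.6,-0.0,-1.1,-0.1,50.0]]
```

Request:
jog_arm --deltas '[[[4,0,0,0,0,0,50],[15,0,-10,0,0,0,60],[20,0,-40,0,0,0,60],[0,20,-40,0,0,0,60],[0,20,-20,0,0,0,60]]]'

```text
clock: 43.55
eef_pos: [0.5408, -0.1668, 0.116]
tool_rot: [0.028, 1.0, 0.001, -0.01]
ft_force: [-0.1, -1.1, 0.1]
grip_width: 0.0601
```

Request:
jog_arm --deltas '[[[0,0,0,0,0,0,60],[0,0,0,0,0,0,60],[0,0,0,0,0,0,60]]]'

```text
clock: 43.85
eef_pos: [0.545, -0.1661, 0.1204]
tool_rot: [0.026, 1.0, -0.0, -0.004]
ft_force: [-0.2, 0.0, -0.1]
grip_width: 0.0599
```

Run:
```python
from h import *
st();M=model('wrist'); cv2.imwrite('pics/w10.png',camera('wrist')[:,:,::-1]); st()
print(find('sample_green','wrist',M=M),find('sample_gold','wrist',M=M),tabs(M,('blue',)),find('fan_base','wrist',(.07,.05,.025,.05,.025),M=M))
r=masks_of('fan_tip','wrist'); print([(round(d['conf'],2),d['at']) for d in r])
camera('top'); print([ (c,find('sample_'+c,'top')) for c in('red','white')])
```

```text
t 43.85 p [ 545.  -166.1  120.4] phi 87.0 tilt 0.45 w 59.9 F [-0.2  0.  -0.1]
t 43.9 p [ 544.7 -166.2  119.9] phi 87.0 tilt 0.51 w 60.3 F [-0.1  0.8  0.1]
[0.65, [610.38, -211.52, -3.2, 0.72], [275.8, 310.2], 4498] [0.73, [614.78, -126.47, -3.2, 0.72], [358.6, 308.0], 4510] {'blue': [0.63, 660.89, -39.32, -2.96, 0.5, [655.0, -34.0]]} [0.64, [580.24, -374.7, 0.55, 0.87], [68.4, 288.8], 7136]
[(0.78, [23.7, 294.8])]
[('red', [0.56, [633.16, 216.96, -3.19, 0.95], [222.0, 229.1], 656]), ('white', [0.77, [627.41, 131.92, -1.14, 0.91], [256.1, 233.8], 593])]
```

View pics/w10.png

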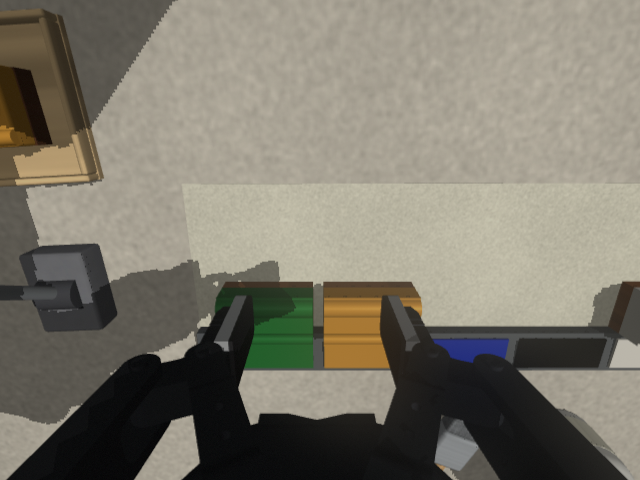

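Run:
```python
from h import *
p,r=go(498,-373,125,90,0);go(498,-373,84,90,0,p,r)
```

```text
[[7.1,-41.8,-0.9,-0.0,-0.1,-0.6,0.0],[7.6,-41.8,-0.9,-0.0,-0.1,-0.6,0.0],[8.0,-41.7,-0.9,-0.0,-0.1,-0.6,0.0],[8.4,-41.6,-0.9,-0.0,-0.1,-0.6,0.0],[8.9,-41.5,-0.9,-0.0,-0.1,-0.6,0.0]]
[[0.0,0.0,41.0,0.0,0.0,0.0,0.0]]
```

Request:
jog_arm --deltas '[[[14,-40,-1,0,0,-0.6,0],[12,-41,-1,0,0,-0.6,0],[10,-41,-1,0,0,-0.6,0],[6,-40,-1,0,0,-0.6,0],[3,-36,0,0,0,-0.6,0]]]'

```text
clock: 44.8
eef_pos: [0.4943, -0.3631, 0.1243]
tool_rot: [-0.007, 1.0, 0.001, -0.004]
ft_force: [0.8, -0.4, 0.5]
grip_width: 0.0001
```

Request:
jog_arm --deltas '[[[0,0,0,0,0,0,0],[0,0,0,0,0,0,0],[0,0,0,0,0,0,0]]]'

```text
clock: 45.1
eef_pos: [0.4928, -0.3679, 0.1235]
tool_rot: [-0.003, 1.0, 0.0, -0.004]
ft_force: [0.0, 0.1, 1.2]
grip_width: 0.0002
```

Run:
```python
from h import *
st();M=model('wrist'); cv2.imwrite('pics/w11.png',camera('wrist')[:,:,::-1]); st()
r=masks_of('fan_tip','wrist'); print([(round(d['conf'],2),d['at'],int(d['pixels'].sum())) for d in r], find('fan_base','wrist',(.07,.05,.025,.05,.025),M=M))
go(498,-373,82,90,0)
```

```text
t 45.1 p [ 492.8 -367.9  123.5] phi 90.3 tilt 0.51 w 0.2 F [0.  0.1 1.2]
t 45.15 p [ 492.8 -367.5  123.5] phi 90.4 tilt 0.52 w 0.0 F [ 0.1  0.2 -0. ]
[] [0.89, [522.75, -411.18, 70.49, 0.22], [293.5, 295.4], 533]
[[-5.2,-6.0,41.6,0.1,-0.5,0.4,0.0]]
```

View pics/w11.png

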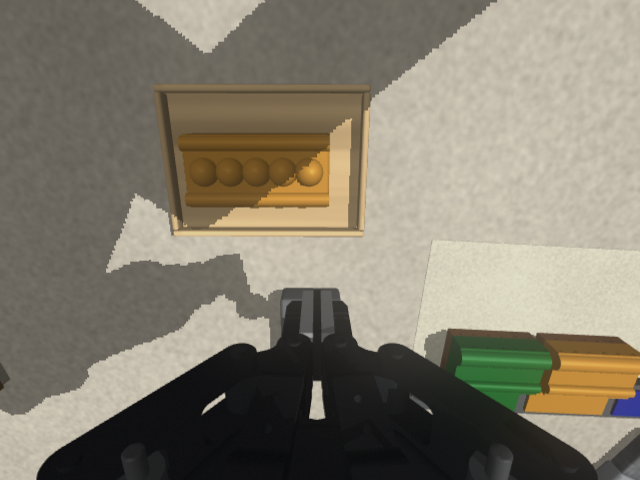

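Request:
jog_arm --deltas '[[[0,-6,20,0,-0.4,0.4,0],[0,0,20,0,0,0,0],[0,0,0,0,0,0,0],[0,0,0,0,0,0,0]]]'

```text
clock: 45.65
eef_pos: [0.4957, -0.3694, 0.0848]
tool_rot: [-0.003, 1.0, -0.0, 0.0]
ft_force: [0.8, -0.6, 1.2]
grip_width: -0.0
```

Run:
```python
from h import *
st();go(598,-374,82,90,0,n=8)
```

```text
t 45.65 p [ 495.7 -369.4   84.8] phi 90.4 tilt 0.05 w -0.0 F [ 0.8 -0.6  1.2]
[[-12.8,-0.7,0.4,-0.0,0.0,0.0,0.0],[-12.8,-0.7,0.4,-0.0,0.0,0.0,0.0],[-12.8,-0.6,0.4,-0.0,0.0,0.0,0.0],[-12.8,-0.6,0.4,-0.0,0.0,0.0,0.0],[-12.8,-0.6,0.4,-0.0,0.0,0.0,0.0]]
[[-12.8,-0.6,0.4,-0.0,0.0,0.0,0.0],[-12.8,-0.6,0.4,-0.0,0.0,0.0,0.0],[-12.8,-0.6,0.4,-0.0,0.0,0.0,0.0]]
```

Request:
jog_arm --deltas '[[[-8,-2,0.8,0,0,0,0],[-12,-2,0.8,0,0,0,0],[-12,-1,0.8,0,0,0,0],[-12,0,0.8,0,0,0,0],[-12,0,0.8,0,0,0,0]]]'

```text
clock: 46.15
eef_pos: [0.5558, -0.3745, 0.0871]
tool_rot: [-0.004, 1.0, -0.002, 0.002]
ft_force: [-0.8, 0.4, 0.6]
grip_width: 0.0002
```

Request:
jog_arm --deltas '[[[-12,0,0.8,0,0,0,0],[-12,0,0.8,0,0,0,0],[-8,0,0.5,0,0,0,0],[-4,0,0,0,0,0,0],[0,0,0,0,0,0,0]]]'

```text
clock: 46.65
eef_pos: [0.5937, -0.3744, 0.0884]
tool_rot: [-0.005, 1.0, -0.004, -0.0]
ft_force: [-2.0, -0.7, -0.8]
grip_width: 0.0003
```

Run:
```python
from h import *
st();go(598,-374,82,90,0,n=1)
```

```text
t 46.65 p [ 593.7 -374.4   88.4] phi 90.5 tilt 0.47 w 0.3 F [-2.  -0.7 -0.8]
[[-4.3,0.4,6.4,-0.5,-0.0,0.5,0.0]]
```

Request:
jog_arm --deltas '[[[-3,0,2,0,0,0,0],[-3,0,0,0,0,0,0],[-3,0,0,0,0,0,0]]]'

```text
clock: 46.95
eef_pos: [0.5939, -0.3746, 0.0872]
tool_rot: [-0.003, 1.0, -0.004, -0.009]
ft_force: [-8.3, 0.8, 2.7]
grip_width: 0.0
```

Request:
jog_arm --deltas '[[[-3,0,0,0,0,0,0]]]'

```text
clock: 47.05
eef_pos: [0.5939, -0.3746, 0.0872]
tool_rot: [-0.002, 1.0, -0.003, -0.012]
ft_force: [-8.3, 0.1, 4.0]
grip_width: 0.0002
```

Request:
jog_arm --deltas '[[[15,0,0,0,0.5,0,0],[30,0,-10,0,0.5,0,0],[35,0,-35,0,0.4,0,0],[15,15,-45,0,0,0,0],[0,40,-45,0,0,0,0]]]'

```text
clock: 47.55
eef_pos: [0.5008, -0.3257, 0.2153]
tool_rot: [0.0, 1.0, -0.0, -0.027]
ft_force: [0.9, -0.2, 0.2]
grip_width: -0.0001
```

Request:
jog_arm --deltas '[[[0,42,-20,0,0,0,0],[0,42,0,0,0,0,0],[0,42,0,0,0,0,0],[0,30,0,0,0,0,0],[0,0,0,0,0,0,0]]]'

```text
clock: 48.05
eef_pos: [0.5085, -0.164, 0.2491]
tool_rot: [0.0, 1.0, -0.004, -0.013]
ft_force: [-0.1, -0.9, -0.3]
grip_width: -0.0002
```

Run:
```python
from h import *
st(); a=camera('scene'); b=camera('top')
print([(c,find('sample_'+c,'top')) for c in ('red','white','gold','green')])
for n,im in(('top',b),('scene',a)):
    r=masks_of('nozzle',n); M=model(n); print(n,[(round(d['conf'],2),d['at'],int(d['pixels'].sum()),(ray(np.argwhere(d['pixels'])[:,::-1].mean(0),M,.188)*1e3).round(1)) for d in r][:2])
    r=masks_of('fan_tip',n); print(n,[(round(d['conf'],2),d['at'],int(d['pixels'].sum()),(ray(np.argwhere(d['pixels'])[:,::-1].mean(0),M,.092)*1e3).round(1)) for d in r][:2])
A=cv2.resize(a[150:350,100:500],None,fx=1.5,fy=1.5); B=cv2.resize(b[190:350,180:540],(600,267)); cv2.imwrite('pics/c1.png',np.vstack([A,B])[:,:,::-1])
p,r=go(520,250,235,60,0); go(533,419,235,45,0,p,r)
```

```text
t 48.05 p [ 508.5 -164.   249.1] phi 90.0 tilt 1.53 w -0.2 F [-0.1 -0.9 -0.3]
[('red', []), ('white', [0.57, [628.76, 131.92, -0.89, 0.93], [257.8, 236.1], 609]), ('gold', [0.7, [616.3, -127.22, -3.33, 0.94], [367.8, 236.8], 670]), ('green', [0.86, [611.39, -211.37, -2.61, 0.95], [400.0, 239.1], 640])]
top [(0.58, [108.5, 276.8], 265, array([[532.4, 419.7, 188. ]])), (0.32, [291.6, 216.0], 411, array([[644.2,  37.7, 188. ]]))]
top [(0.53, [480.9, 235.3], 39, array([[ 623.1, -379.1,   92. ]])), (0.2, [395.4, 175.5], 503, array([[ 756.8, -194.4,   92. ]]))]
scene [(0.74, [512.8, 233.9], 228, array([[535.6, 420.4, 188. ]]))]
scene [(0.71, [154.3, 253.0], 119, array([[ 617.5, -368.7,   92. ]]))]
[[-1.0,41.9,0.9,-0.1,-0.2,3.0,0.0],[1.2,41.8,0.9,-0.1,-0.2,3.0,0.0],[3.4,41.7,1.0,-0.1,-0.2,3.0,0.0],[5.5,41.5,1.0,-0.1,-0.2,3.0,0.0],[7.7,41.2,1.1,-0.1,-0.2,3.0,0.0]]
[[9.8,40.7,1.1,-0.1,-0.2,3.0,0.0],[11.9,40.1,1.2,-0.1,-0.2,3.0,0.0],[13.9,39.5,1.2,-0.1,-0.2,3.0,0.0],[15.9,38.7,1.2,-0.1,-0.2,3.0,0.0],[17.9,37.8,1.2,-0.1,-0.2,3.0,0.0]]
[[18.3,38.2,0.0,0.0,0.0,3.7,0.0],[20.8,36.9,0.0,0.0,0.0,3.8,0.0],[23.1,35.5,0.0,0.0,0.0,3.8,0.0],[25.4,33.9,0.0,0.0,0.0,3.7,0.0]]
```

View pics/c1.png

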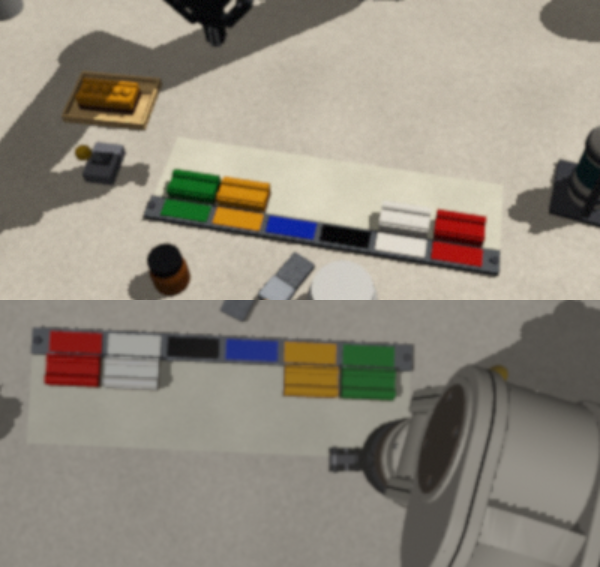

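Request:
jog_arm --deltas '[[[0,42,5,0,-0.2,0.3,0],[0,42,5,0,-0.2,0.3,0],[0,42,5,0,-0.2,0.3,0],[0,42,5,0,-0.2,0.3,0],[0,42,5,0,-0.2,0.3,0]]]'

```text
clock: 49.05
eef_pos: [0.5138, 0.0394, 0.219]
tool_rot: [0.026, 1.0, -0.005, -0.004]
ft_force: [0.3, 0.2, -0.4]
grip_width: -0.0002
```

Request:
jog_arm --deltas '[[[0,42,5,0,-0.2,0.3,0],[0,40,5,0,0,0.3,0],[0,30,5,0,0,0.3,0],[0,0,0,0,0,0,0],[0,0,0,0,0,0,0]]]'

```text
clock: 49.55
eef_pos: [0.5197, 0.1591, 0.2005]
tool_rot: [0.032, 0.999, -0.005, -0.003]
ft_force: [0.3, -1.0, -0.5]
grip_width: -0.0005
```

Run:
```python
from h import *
st();M=model('wrist'); cv2.imwrite('pics/w12.png',camera('wrist')[:,:,::-1]); st()
print(find('sample_red','wrist',M=M),find('sample_white','wrist',M=M),find('sample_gold','wrist',M=M))
go(533,419.5,235,45,0)
```

```text
t 49.55 p [519.7 159.1 200.5] phi 86.4 tilt 0.68 w -0.5 F [ 0.3 -1.  -0.5]
t 49.6 p [519.7 158.8 200.5] phi 86.3 tilt 0.67 w 0.1 F [-0.5  0.1 -0. ]
[0.75, [632.77, 218.21, -2.35, 0.93], [378.3, 306.3], 3351] [0.59, [611.64, 116.68, 68.01, 0.44], [280.2, 298.6], 1646] [0.66, [614.99, -126.71, -3.35, 0.96], [67.5, 308.1], 4139]
[[0.7,43.6,-6.1,-0.1,-0.0,6.9,0.0],[6.0,43.2,-6.0,-0.1,-0.0,6.9,0.0],[11.1,42.2,-5.9,-0.1,-0.0,6.9,0.0],[16.1,40.6,-5.8,-0.1,-0.0,6.9,0.0],[20.8,38.4,-5.8,-0.1,-0.0,6.9,0.0]]
[[25.2,35.7,-5.7,-0.1,-0.0,6.9,0.0]]
```

View pics/w12.png

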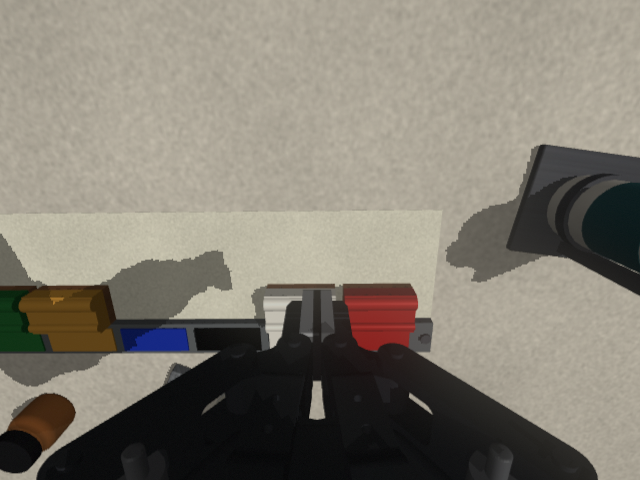

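Run:
```python
from h import *
p,r=go(532,400,232,86.4,0)
```

```text
[[0.7,40.4,-5.5,-0.1,-0.1,-0.0,0.0],[0.7,40.4,-5.5,-0.1,-0.1,-0.0,0.0],[0.6,40.4,-5.4,-0.1,-0.1,-0.0,0.0],[0.6,40.4,-5.3,-0.1,-0.1,-0.0,0.0],[0.6,40.4,-5.3,-0.1,-0.1,-0.0,0.0]]
[[0.6,40.4,-5.2,-0.1,-0.1,-0.0,0.0]]
```

Request:
jog_arm --deltas '[[[0,10,-30,-0.1,-0.1,0,0],[0,40,-8,-0.1,-0.1,0,0],[0,40,-3,-0.1,-0.1,0,0],[0,40,-3,-0.1,-0.1,0,0],[0,40,-3,-0.1,-0.1,0,0]]]'

```text
clock: 50.25
eef_pos: [0.5356, 0.3201, 0.2508]
tool_rot: [0.044, 0.999, -0.001, 0.002]
ft_force: [0.9, -0.4, 0.3]
grip_width: 0.0003
```

Request:
jog_arm --deltas '[[[0,40,-3,0,0,0,0],[0,25,0,0,0,0,0],[0,0,0,0,0,0,0],[0,0,0,0,0,0,0],[0,0,0,0,0,0,0]]]'

```text
clock: 50.75
eef_pos: [0.544, 0.3861, 0.2546]
tool_rot: [0.046, 0.999, -0.0, 0.003]
ft_force: [-0.9, 0.2, 0.0]
grip_width: -0.0001
```

Run:
```python
from h import *
st();go(533,419.5,232,86.4,0)
M=model('wrist'); im=camera('wrist'); r=masks_of('nozzle','wrist'); print([(round(d['conf'],2),d['at'],int(d['pixels'].sum()),(ray(np.argwhere(d['pixels'])[:,::-1].mean(0),M,.185)*1e3).round(1)) for d in r][:2])
```

```text
t 50.75 p [544.  386.1 254.6] phi 84.8 tilt 0.39 w -0.1 F [-0.9  0.2  0. ]
[[14.2,32.3,22.5,0.0,0.4,-1.6,0.0]]
[(0.62, [367.9, 229.9], 2334, array([[531.2, 422.6, 185. ]]))]
```

Request:
jog_arm --deltas '[[[8,17,6,0,0.2,0,0],[6,16,6,0,0.2,0,0],[0,0,0,0,0,0,0],[0,0,0,0,0,0,0]]]'

```text
clock: 51.25
eef_pos: [0.5326, 0.4208, 0.2425]
tool_rot: [0.047, 0.999, 0.0, -0.0]
ft_force: [0.6, 0.1, -0.7]
grip_width: -0.0
```

Run:
```python
from h import *
st();go(533,420.5,205,86.4,0)
M=model('wrist'); im=camera('wrist'); r=masks_of('nozzle','wrist'); print([(round(d['conf'],2),d['at'],int(d['pixels'].sum()),(ray(np.argwhere(d['pixels'])[:,::-1].mean(0),M,.185)*1e3).round(1)) for d in r][:2])
cv2.imwrite('pics/w13.png',im[:,:,::-1])
```

```text
t 51.25 p [532.6 420.8 242.5] phi 84.6 tilt 0.05 w -0.0 F [ 0.6  0.1 -0.7]
[[-0.4,-0.3,37.5,0.0,-0.0,-1.8,0.0]]
[(0.59, [314.5, 257.9], 2458, array([[530.7, 422.5, 185. ]]))]
```

Request:
jog_arm --deltas '[[[0,0,15,0,0,0,0],[1,0,17,0,0,0,0],[1,0,3,0,0,0,0],[0,0,0,0,0,0,0]]]'

```text
clock: 51.75
eef_pos: [0.5315, 0.4204, 0.2083]
tool_rot: [0.048, 0.999, 0.001, 0.001]
ft_force: [0.7, -0.3, -0.3]
grip_width: 0.0002
```

Run:
```python
from h import *
st();go(532.5,421,198,86.4,0)
```

```text
t 51.75 p [531.5 420.4 208.3] phi 84.5 tilt 0.17 w 0.2 F [ 0.7 -0.3 -0.3]
[[-0.9,0.7,10.3,0.1,0.1,-1.9,0.0]]
```

Request:
jog_arm --deltas '[[[-0.5,0.5,10,0,0,0,0],[0,0,7,0,0,0,0],[0,0,6,0,0,0,0],[0,0,5,0,0,0,0]]]'

```text
clock: 52.15
eef_pos: [0.5336, 0.4215, 0.1838]
tool_rot: [0.048, 0.999, 0.003, 0.003]
ft_force: [-5.9, -4.1, 33.5]
grip_width: 0.0001
```

Request:
jog_arm --deltas '[[[0,0,4,0,0,0,0]]]'

```text
clock: 52.25
eef_pos: [0.5336, 0.4215, 0.1839]
tool_rot: [0.048, 0.999, 0.004, 0.005]
ft_force: [-8.1, -5.7, 23.5]
grip_width: -0.0
```

Request:
jog_arm --deltas '[[[0,0,3,0,0,0,0],[0,0,3,0,0,0,0],[0,0,3,0,0,0,0]]]'

```text
clock: 52.55
eef_pos: [0.5335, 0.4215, 0.1841]
tool_rot: [0.048, 0.999, 0.007, 0.008]
ft_force: [-4.8, -3.1, 11.0]
grip_width: 0.0001
```

Request:
jog_arm --deltas '[[[0,0,-20,0,0,0,0],[0,0,-30,0,0,0,0],[20,-20,-10,0,0,0,0],[30,-20,0,0,0,0,0],[0,0,0,0,0,0,0]]]'

```text
clock: 53.05
eef_pos: [0.4778, 0.3846, 0.2429]
tool_rot: [0.048, 0.999, 0.007, 0.008]
ft_force: [-1.0, 0.7, -0.2]
grip_width: 0.0002
```

Request:
jog_arm --deltas '[[[40,-20,0,0,0,0,0],[40,0,0,0,0,0,0],[40,0,0,0,0,0,0],[0,0,0,0,0,0,0],[0,0,0,0,0,0,0]]]'

```text
clock: 53.55
eef_pos: [0.3545, 0.3762, 0.2363]
tool_rot: [0.049, 0.999, 0.006, 0.007]
ft_force: [1.3, 0.8, 0.3]
grip_width: 0.0
```

Run:
```python
from h import *
st(); a=camera('scene'); b=camera('top')
print([(c,find('sample_'+c,'top')) for c in ('red','white','gold','green')],find('ornament','top',z0=.005))
for n in('top','scene'):
    M=model(n)
    r=masks_of('fan_tip',n); print(n,[(round(d['conf'],2),d['at'],int(d['pixels'].sum()),(ray(np.argwhere(d['pixels'])[:,::-1].mean(0),M,.092)*1e3).round(1)) for d in r][:2])
r=masks_of('nozzle','scene'); print([(d['conf'],d['at'],int(d['pixels'].sum())) for d in r][:1])
A=cv2.resize(a[150:350,100:550],(675,300)); B=cv2.resize(b[120:340,80:530],(614,300))
B=np.pad(B,((0,0),(0,61),(0,0))); cv2.imwrite('pics/c2.png',np.vstack([A,B])[:,:,::-1])
```

```text
t 53.55 p [354.5 376.2 236.3] phi 84.3 tilt 1.09 w 0.0 F [1.3 0.8 0.3]
[('red', [0.74, [633.85, 216.82, -4.16, 0.93], [223.4, 231.3], 628]), ('white', [0.89, [628.74, 132.42, -1.19, 0.92], [255.4, 234.2], 695]), ('gold', [0.76, [615.65, -127.34, -3.07, 0.96], [367.5, 237.3], 637]), ('green', [0.85, [611.28, -210.87, -2.83, 0.95], [397.5, 238.2], 639])] [0.89, [440.35, -410.45, -0.68, 0.91], [485.9, 313.4], 949]
top [(0.52, [477.1, 236.5], 189, array([[ 611.1, -370.3,   92. ]]))]
scene []
[(0.62, [514.3, 232.0], 250)]
```

View pics/c2.png

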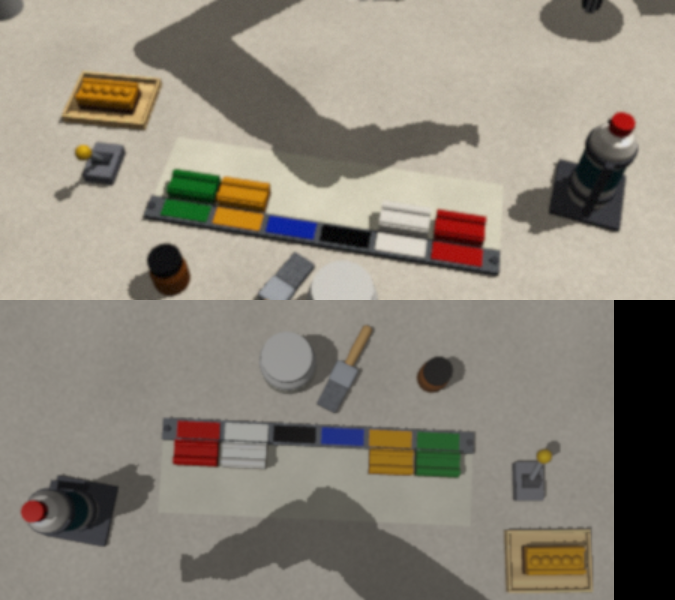

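```bash
python3 -c "
from workcell import *
print(job_done())"
```

```text
the job is handed in; nothing more can be done
None
```

I finished the job in the order asked and handed it in at about 54 s. No verdict was reported, so everything below comes from my own checks.

- **Ornament:** it lies flat inside the plywood tray, close to its centre.
- **Samples:** four were present (red, white, gold, green); blue and black were absent. Each was pushed up against the straightedge in front of its own tab.
    - Close-up readings put red and green within about 0.5 mm of target and white within about 1 mm.
    - Gold sits about 1 mm off-centre towards green; I did not correct it.
- **Extractor lever:** I pushed it to its end stop, feeling about 8 N. Both fixed cameras showed the tip on the far side. After the nozzle press only the top camera still detected it, but both pictures show it over.
- **Varnish nozzle:** pressed after the lever, right down to its stop for about half a second, then let go. The peak force read was about 34 N.

In the last top and scene pictures the row is straight, the lever is on, and the tub, brush and jar look unmoved. I saw no sample knocked aside and no slip of the grip.

Two checks disagreed. The last top-view fits gave white a yaw 1–2° off and red about 1° off, although the close-up fits had them within about 0.5° of the straightedge. I put that down to the top camera's coarse resolution. My last close look at white was partly hidden by the fingers, so there I went by its front edge lining up with red's.

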